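Open the tight hazelnut jar in the tasting caddy at the cheese counter

TASK

Carry the square jar of brown hazelnuts with the gold cap into the square recess of the wooden tasting caddy, without dropping it and with the cap still tight, pushed fully down so that the recess keeps the glass from turning. Then unscrew the tight cap anticlockwise, stop turning once its lugs have come off the threads, well within a quarter turn, lift it off and finish while still holding it, level, about two centimetres clear above the open mouth, with the jar left standing in the recess. Leave the olive jar with the white cap and everything else on the counter as it is.

Things in the scene. Friction and masses are not known exactly. Their poses are not given: they have to be found in the camera images.
- jar_mid (a point): Centre of the square glass body of the hazelnut jar, 36 mm above its underside: body 64 x 64 mm, flat shoulder 72 mm up, then a neck of 46 mm diameter; 100 mm high with its cap, about 0.5 kg. x and y are square to the flat sides, z up. A second jar is just alike but holds green olives and has a white cap.
- jar_base (a point): Centre of the underside of the hazelnut jar, same axes as jar_mid.
- jar_mouth (a point): Centre of the glass rim (the mouth) of the hazelnut jar, 95 mm above its underside.
- cap_mid (a point): Centre of the hazelnut jar's gold metal cap, half-way up: 58 mm diameter, 18 mm high, knurled skirt. On the jar the skirt's lower edge is 82 mm and the top 100 mm above the jar's underside, leaving 10 mm of bare neck above the shoulder. z up. The jar can be carried by its cap.
- cap_under (a point): Centre of the cap's open underside (level with the lower edge of its skirt, 9 mm below cap_mid). With the cap closed it is 13 mm below jar_mouth.
- cap_dot (a point): Dark green sticker dot on the cap's top, 20 mm from its axis, on the cap's +x side; it shows how far the cap is turned. With the cap closed it points along the jar's +x axis to within 0.06 rad.
- pocket (a point): Centre of the floor of the caddy's square recess, 10 mm above the counter. Recess 70 x 70 mm, 28 mm deep (mouth 38 mm above the counter, edges bevelled 3 mm): the jar has 3 mm on each side and can turn about 0.1 rad in it. x and y are square to its sides, z up; any of the four ways round will do.
- jar: The hazelnut jar as a whole (origin at the centre of its underside, axes as jar_mid).
- cap: The cap as a whole, origin as cap_under. Twist-off: three lugs sit under three thread pieces, a sprung liner presses on the rim. It takes up to about 0.6 N m to turn; anticlockwise from above it comes free after 0.8 to 1.0 rad (relative to the jar), springs up 1 to 2 mm and lifts straight off; past about 1.55 rad it jams on the next threads. The jar turns with the cap unless braced.
- caddy: Heavy wooden tasting caddy, 110 x 230 mm, does not move; origin under its centre on the counter, x across, y along. The recess is at its -y end (centre 65 mm from the origin); a low trough, 30 mm high, with two spoons is at its +y end.
- olive_jar_mid (a point): Bystander: jar of green olives with a white cap, same size and shape, point 36 mm above its underside. Either jar may stand nearer the caddy.
- spoon_a: Bystander: small dark wooden tasting spoon, 75 mm, lying in the caddy's trough.
- spoon_b: Bystander: second tasting spoon in the trough.
- pick_pot: Bystander: white ceramic pot of cocktail sticks, 52 mm wide, 55 mm high (sticks to 75 mm), origin at its underside.
- slate_sign: Bystander: blank slate sign in a wooden foot, 85 mm wide, 75 mm high, origin at its underside.
- goat_round: Bystander: small white goat's cheese on the counter, 60 mm across, 18 mm high, origin at its underside.
Mind the look-alikes: they are no part of the job. There is more than one size of the cap; the job needs the smallest.

How it is judged (in metres and radians):
On the way, in this order (a step that is already met when the one before it is completed fails the run):
1. the jar stands fully down in the caddy's recess with its cap still closed (z of jar_base in the frame of pocket below 0.003 m and horizontal distance between jar_base and pocket below 0.007 m and angle between jar_mid's own z axis and vertical below 0.08 rad and z of cap_under in the frame of jar_base below 0.088 m and y of cap_dot in the frame of jar_base below 0.008 m and x of cap_dot in the frame of jar_base above 0.01 m), for 0.2 s.
2. the cap has been turned anticlockwise to where its lugs come free, with the jar still down in the recess (z of jar_base in the frame of pocket below 0.003 m and horizontal distance between jar_base and pocket below 0.007 m and angle between jar_mid's own z axis and vertical below 0.08 rad and z of cap_under in the frame of jar_base below 0.088 m and y of cap_dot in the frame of jar_base above 0.0145 m).
At the end, for the whole second after the job is handed in: The gripper holds the cap still, level within 0.2 rad, within 15 mm of the mouth's centre, its skirt 5 to 45 mm above the rim, touching neither jar nor anything else; the jar stands untouched in the recess within 3 mm of its floor, 7 mm of its centre and 0.08 rad of upright (z of jar_base in the frame of pocket below 0.003 m and horizontal distance between jar_base and pocket below 0.007 m and angle between jar_mid's own z axis and vertical below 0.08 rad and z of cap_under in the frame of jar_mouth between 0.005 and 0.045 m and horizontal distance between cap_mid and jar_mouth below 0.015 m and angle between cap_mid's own z axis and vertical below 0.2 rad and contact force between the fingers and cap above 2 N and contact force between each of cap, the fingers and jar below 0.05 N and linear speed of each of cap, jar below 0.02 m/s); the arm keeps its last pose, push and grip.
It fails at once if a bystander was moved by more than 20 mm (distance of any of olive_jar_mid, spoon_a, spoon_b, pick_pot, slate_sign, goat_round from where it was at the start of the episode above 0.02 m).
It fails at once if the jar was tipped by more than 0.35 rad (angle between jar_mid's own z axis and vertical above 0.35 rad).
It fails at once if the jar was let fall (linear speed of jar above 0.5 m/s and contact force between the fingers and cap below 0.5 N).
It fails at once if the cap, still down on the jar, was turned on by more than a quarter turn, far past where it comes free (z of cap_under in the frame of jar_base below 0.088 m and x of cap_dot in the frame of jar_base below 0 m).
It also fails if it takes over 48 s, if anything falls off the work surface, if the arm or the gripper's body presses on something with over 40 N, if the wrist force passes 120 N, or if a joint passes its speed limit or range.

ROBOT

A 6-joint arm with a two-finger parallel gripper is mounted at the origin on the work surface. World frame = base frame: x ahead of the robot, y to its left, z up, the work surface at z = 0. Lengths are in mm, angles in rad, forces in N, time in s.
With the tool pointing down it reaches from about 350 to 775 mm from the base axis. Payload 7.3 kg.
Tool frame: the origin (TCP) lies midway between the tips of the shut fingers; the grasp point (between the pads) lies 19 mm behind it; x points along the fingers, z is the direction in which the jaws open and shut, and the axes are right-handed (so a half turn about x gives the same grasp; the last joint's range is limited). The gripper opens to 92 mm and grips with 3 to 60 N. Pads are 19 mm wide; open, the fingers measure 130 mm over their backs; the gripper's body (75 mm by 190 mm) begins 47 mm behind the grasp point.
Start: joints at [1.11, 0.342, 1.524, -0, 1.275, -0.146], TCP at [162.54, 499.227, 200.041] pointing down, gripper open.
Joint ranges: [-2.53, 2.53], [-0.77, 2.02], [0.04, 2.7], [-1, 4.14], [0.28, 2.66], [-3.11, 3.11]. Speed limits (rad/s): [2.57, 2.57, 3.14, 3.14, 3.14, 3.14].

INTERFACE

Orientations are given as [roll, pitch, yaw] about the fixed x, y, z axes, in that order (R = Rz(yaw) Ry(pitch) Rx(roll)).
In Python, from plant import monitor, optics, close_job gives the robot as it stands.
- The arm moves only by the tool send_rows, never from a script. Its argument "commands" is a list that holds one entry, the list of rows, each a list of 5 numbers: the shift along the tool's x, y, z in m, then the turn about the tool's x in degrees, then the finger opening in m, from 0 to 0.0918. A call has 1 to 10 rows; each row shifts and turns the pose as measured when the row begins, along the tool's axes as they then stand; what a row does not reach is not made up. A row lasts 1/12 s, in which the tool goes at most 41.7 mm and 7.16 degrees, less where a joint would pass 70% of its speed; a pose out of reach is approached as far as the arm can. A call with a gripper value outside its range is refused whole. The fingers move at their own pace and stop on an object; the grip force is fixed at half the most. Time passes only in rows, so rows that do not move let the fingers close. It gives the time, the measured TCP pose, the force and the opening at its end, in the units of the state.
- monitor.get_obs(): the state, without advancing time (a new reading comes with each control period).
- optics.capture(name): name is "scene" or "top" or "wrist"; returns a dict with "color" (384x512x3 uint8, blue, green, red), "camera_matrix" (3x3 intrinsics, pixels), "k1" (the pictures are not rectified: a ray, as slopes to the right and down, at radius r is drawn at 1 + k1 r^2 times it, then the intrinsics apply), "camera_from_world" (4x4, takes a point from world to camera coordinates); the wrist camera has in their place "T_tool_cam" (4x4, takes a point from camera to tool coordinates, whose origin is the TCP and whose axes are the tool frame's). Camera axes: x right, y down, z forward; pixel columns grow to the right and rows downward; lengths in mm; the calibration is good to about 2 mm. A picture is of the moment at which its call begins: read the wrist's pose just before it. There is no depth.
- close_job(): hands the job in, once; it reports no verdict.
The state is a dict: "time": time; "joint_positions": joint angles; "dq": joint speeds; "tau": joint torques, N m; "tool_pos": TCP position; "tcp_rot": TCP orientation; "contact_force": force on the tool from outside, world axes, zero at the start; "moment": the same for the moment, N m; "grip_width": finger opening in mm.
Only numpy, scipy, OpenCV 4.12 (cv2) and the standard library are available. Lean on these libraries where they do the work, as an engineer would, in place of code of your own. Each camera call takes 0.05 s, during which the arm holds its last target.

## Working session

There is one attempt and no reset: what is moved stays moved. The work goes in short steps, Python scripts to look and compute and a tool call to move; the robot and the scene stay as the last step left them, time stands still between calls to the robot, and variables do not carry over. Pictures are saved under pics/ and viewed, and the job is handed in when it is done.

Besides the shell and the picture viewer there is one more tool, called after "Call:" as name([rows], argument=value, ...), one row to a line, values as JSON. send_rows: Moves the arm, as the interface text tells. Its arguments: {"type":"object","properties":{"commands":{"type":"array","items":{"type":"array","items":{"type":"array","items":{"type":"number"}}}}},"required":["commands"]}

```bash
ls; mkdir -p pics
python3 - <<'E'
from plant import monitor, optics
import cv2
print(monitor.get_obs())
for n in ["scene","top","wrist"]:
    d=optics.capture(n); cv2.imwrite(f"pics/{n}0.png",d["color"])
    print(n,{k:(v.tolist() if hasattr(v,'tolist') else v) for k,v in d.items() if k!="color"})
E
```

```text
pics
{'time': 0.0, 'joint_positions': array([ 1.11002480e+00,  3.42689519e-01,  1.52502614e+00, -1.33922827e-05,
        1.27537625e+00, -1.46030297e-01]), 'dq': array([-0.00059723, -0.00195571, -0.00022729, -0.00026811,  0.00243532,
       -0.00114683]), 'tau': array([-1.19668050e-03, -4.31251931e+01, -2.44216561e+01,  7.17147742e-02,
        5.61194227e-02, -1.75751538e-04]), 'tool_pos': array([162.32262208, 498.80774818, 199.35903457]), 'tcp_rot': array([ 3.00410388,  1.56929701, -2.02302243]), 'contact_force': array([ 0.46260805, -0.30004385, -0.46154658]), 'moment': array([-0.01032311, -0.00049519,  0.01472681]), 'grip_width': 91.84337142958196}
scene {'camera_matrix': [[458.3902259923558, 0.0, 253.89462692336056], [0.0, 458.3902259923558, 195.41948965469376], [0.0, 0.0, 1.0]], 'k1': -0.1886274966923215, 'camera_from_world': [[-0.7847898492526206, 0.6195309122099871, -0.016921623040079013, 425.1767244597109], [0.449882670314565, 0.5506839367175277, -0.7031022577064611, -195.53972313642453], [-0.4262751171024244, -0.5594002597939579, -0.7108873848098356, 1439.7641417232912], [0.0
[... 249 characters left out ...]
.02116975987802149, -23.083681135479463], [-0.989631246029592, -0.0061596808884950335, -0.1434993212989819, 522.6056882117467], [0.14359684791622115, -0.02049778561423601, -0.9894239667874629, 837.2167330756164], [0.0, 0.0, 0.0, 1.0]]}
wrist {'camera_matrix': [[336.9327089041743, 0.0, 254.46594272483173], [0.0, 336.9327089041743, 191.26341771052225], [0.0, 0.0, 1.0]], 'k1': -0.00699953742315628, 'T_tool_cam': [[-0.00014264686822292738, -0.268953438974811, 0.9631531691872752, -186.66297531749166], [-0.00015531914608793015, -0.96315316141001, -0.26895345980645863, 71.49221860756748], [0.999999977763916, -0.00018796149652935878, 9.561716361518722e-05, 0.5954657738387326], [0.0, 0.0, 0.0, 1.0]]}
```

View pics/scene0.png

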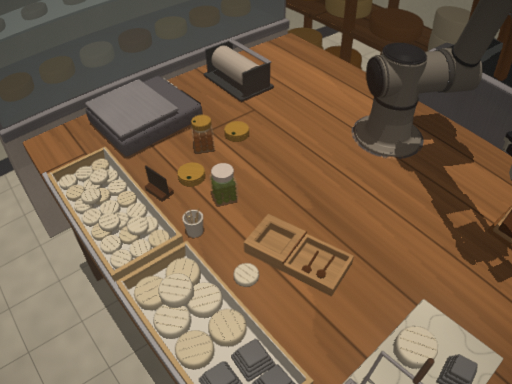

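View pics/top0.png

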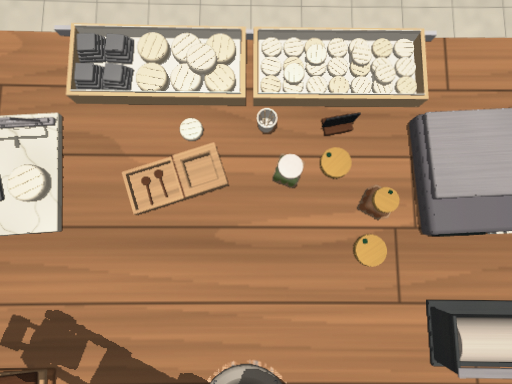

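View pics/wrist0.png

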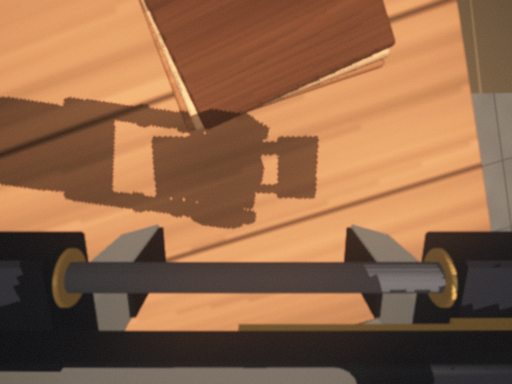

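Lookalikes in the top picture:
- Hazelnut jar with the gold, dotted cap: (386,200)
- Loose larger gold caps: (336,162) and (371,250)
- Olive jar with the white cap: (290,167)

By the description the target is the jar at (386,200). I'll check it in close crops.

```bash
cat > h.py <<'E'
import numpy as np, cv2
from scipy.spatial.transform import Rotation as R
from plant import monitor, optics
def dist(d): return np.array([d["k1"],0,0,0,0.])
def T_wc(d,obs=None):
    if "camera_from_world" in d: return np.linalg.inv(d["camera_from_world"])
    T=np.eye(4);T[:3,:3]=R.from_euler('xyz',obs["tcp_rot"]).as_matrix();T[:3,3]=obs["tool_pos"]
    return T@d["T_tool_cam"]
def unproj(d,px,z,obs=None):
    # 'drawn at 1+k1 r^2': forward distortion same as cv2 model
    u=cv2.undistortPoints(np.array(px,float).reshape(-1,1,2),d["camera_matrix"],dist(d)).reshape(-1,2)
    T=T_wc(d,obs); r=np.c_[u,np.ones(len(u))]@T[:3,:3].T; o=T[:3,3]
    return o+r*((z-o[2])/r[:,2])[:,None]
def proj(d,P,obs=None):
    W=np.linalg.inv(T_wc(d,obs)); rv,_=cv2.Rodrigues(W[:3,:3])
    return cv2.projectPoints(np.array(P,float).reshape(-1,1,3),rv,W[:3,3],d["camera_matrix"],dist(d))[0].reshape(-1,2)
def crop(im,x0,y0,w,h,f,name): cv2.imwrite("pics/"+name,cv2.resize(im[y0:y0+h,x0:x0+w],None,fx=f,fy=f,interpolation=cv2.INTER_CUBIC))
E
python3 - <<'E'
from h import *
im=cv2.imread("pics/top0.png"); a=im[120:280,310:430]
s=cv2.imread("pics/scene0.png")
b=s[90:210,140:260]
out=np.zeros((480,780,3),np.uint8); out[:480,:360]=cv2.resize(a,(360,480),interpolation=3)
out[:420,360:780]=cv2.resize(b,(420,420),interpolation=3); cv2.imwrite("pics/c1.png",out)
crop(im,110,120,130,110,6,"c2.png")
E
```

```text
(no output)
```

View pics/c1.png

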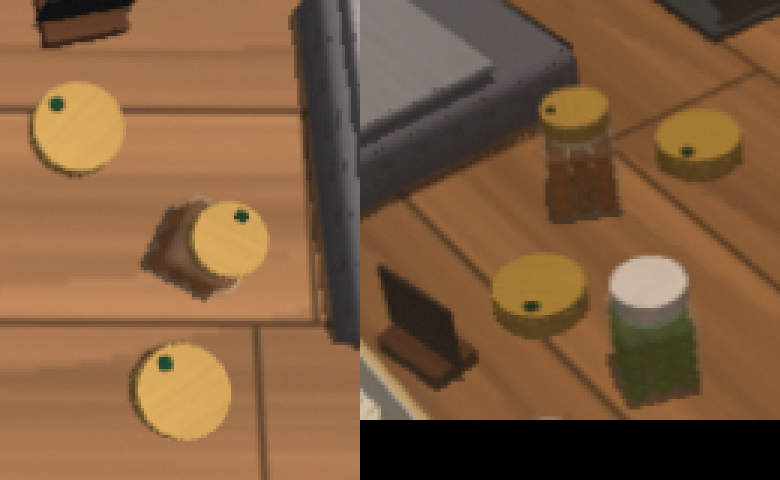

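View pics/c2.png

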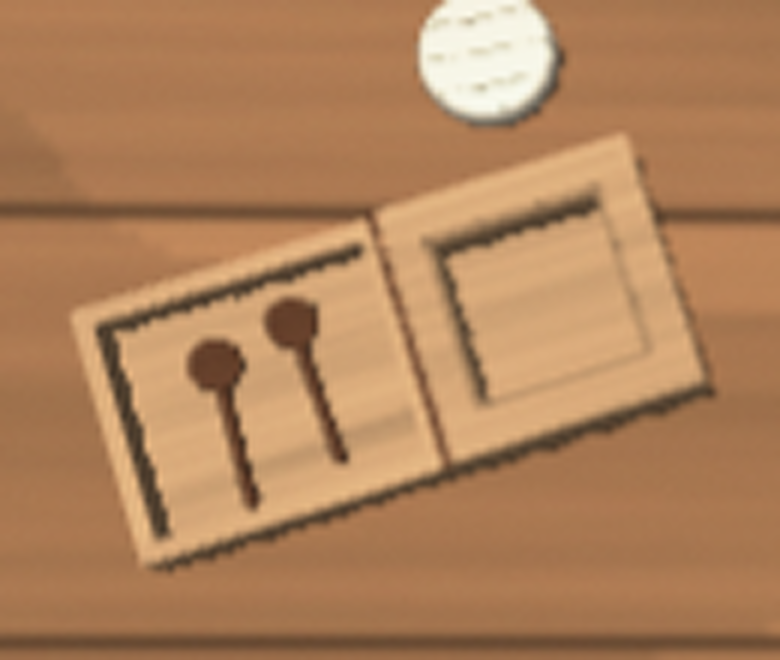

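The crop confirms the gold-capped hazelnut jar at top (386,200). Its dot is at about (391,192), and it is the smallest gold cap. The recess is at about (200,170), and the empty loose caps are larger.

Run:
```python
from h import *
d=optics.capture("top")
c=unproj(d,[[386.3,199.7]],100)[0]; t=unproj(d,[[390.7,192]],100)[0]
print("cap",c,"dot",t-c, np.arctan2(*(t-c)[[1,0]]))
for n,p in {"big1":(336,163),"big2":(371,250),"olive":(290,167)}.items(): print(n,unproj(d,[p],100 if n=="olive" else 18)[0])
q=np.array([[630,137],[712,385],[445,465],[375,210]])/6+[110,120]
Q=unproj(d,q,38)[:,:2]; print(Q.round(1),Q.mean(0), np.linalg.norm(np.diff(Q,axis=0,append=Q[:1]),axis=1))
e=np.roll(Q,-1,0)-Q; print(np.arctan2(e[:,1],e[:,0]))
q=np.array([[75,315],[630,137],[712,385],[145,568]])/6+[110,120]
Q=unproj(d,q[1:3],38)[:,:2]; Q2=unproj(d,q[[0,3]],30)[:,:2]; A=np.r_[Q,Q2];ctr=A.mean(0);ax=Q.mean(0)-Q2.mean(0);L=np.linalg.norm(ax);print("caddy",ctr,L,ctr+ax/L*65,np.arctan2(ax[1],ax[0]))
s=optics.capture("scene")
print("scene proj", proj(s,[[*c[:2],100],[*Q.mean(0),38]]))
o=monitor.get_obs(); M=R.from_euler('xyz',o["tcp_rot"]).as_matrix(); print(M.round(3))
```

```text
cap [ 488.48179615 -319.23735347  100.        ] dot [ 17.791464   -10.97122142   0.        ] -0.5525769643313327
big1 [ 591.19525303 -227.65709529   18.        ]
big2 [ 373.03640692 -307.32809388   18.        ]
olive [ 563.04641295 -100.11656674  100.        ]
[[635.9  79.5]
 [531.7  44. ]
 [498.1 151.8]
 [603.9 183.8]] [567.40592262 114.74947636] [110.10179787 112.88715713 110.4948659  109.12289138]
[-2.81353475  1.8728927   0.29388768 -1.27260792]
caddy [546.11054111 175.55730727] 239.82252520450047 [566.55015654 113.85461592] -1.2509131959691975
scene proj [[200.34744479 120.05209878]
 [255.76129309 225.58655526]]
[[-0.    -0.951  0.31 ]
 [-0.001  0.31   0.951]
 [-1.     0.    -0.001]]
```

Call:
send_rows([
  [[0,-0.032,-0.021,0,0.0918],[0,-0.032,-0.021,0,0.0918],[0,-0.032,-0.021,0,0.0918],[0,-0.032,-0.021,0,0.0918],[0,-0.032,-0.021,0,0.0918],[0,-0.032,-0.021,0,0.0918],[0,-0.032,-0.021,0,0.0918],[0,-0.032,-0.021,0,0.0918],[0,-0.032,-0.021,0,0.0918],[0,-0.032,-0.021,0,0.0918]],
])

```text
time: 1.08
tool_pos: [406.9, 193.8, 198.3]
tcp_rot: [0.513, 1.569, 1.783]
contact_force: [0.9, 0.7, 1.3]
grip_width: 92.1
```

Call:
send_rows([
  [[0,-0.035,-0.005,7,0.0918],[0,-0.035,-0.005,0,0.0918],[0,-0.035,-0.005,0,0.0918],[0,-0.035,-0.005,0,0.0918],[0,-0.035,-0.005,0,0.0918],[0,0,0,0,0.0918]],
])

```text
time: 1.58
tool_pos: [567.2, 89.4, 197.6]
tcp_rot: [-0.723, 1.569, 0.412]
contact_force: [-1.7, -0.1, -0.4]
grip_width: 91.7
```

Run:
```python
from h import *
o=monitor.get_obs(); d=optics.capture("wrist"); cv2.imwrite("pics/w1.png",d["color"]); print(o["tool_pos"],o["tcp_rot"],o["joint_positions"])
print(proj(d,[[567,114.5,38],[567,114.5,10]],o))
```

```text
[567.22374701  89.36108949 197.55585874] [-0.72318638  1.56918675  0.41159712] [ 2.24410645e-02  4.33553767e-01  1.38993911e+00  6.30959837e-04
  1.31661060e+00 -1.11250064e+00]
[[275.41175869 157.77127247]
 [273.87451259 153.40920893]]
```

View pics/w1.png

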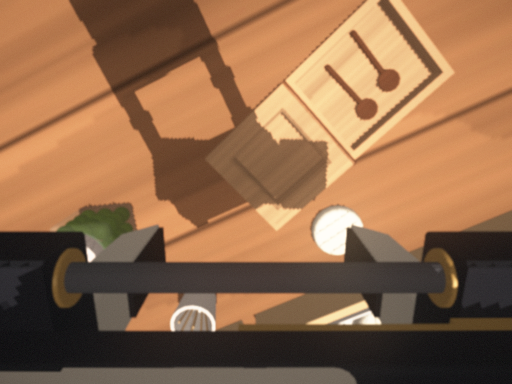

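Run:
```python
from h import *
im=cv2.imread("pics/w1.png"); im=cv2.convertScaleAbs(im,alpha=1.3); crop(im,190,70,180,170,4,"c3.png")
```

```text
(no output)
```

View pics/c3.png

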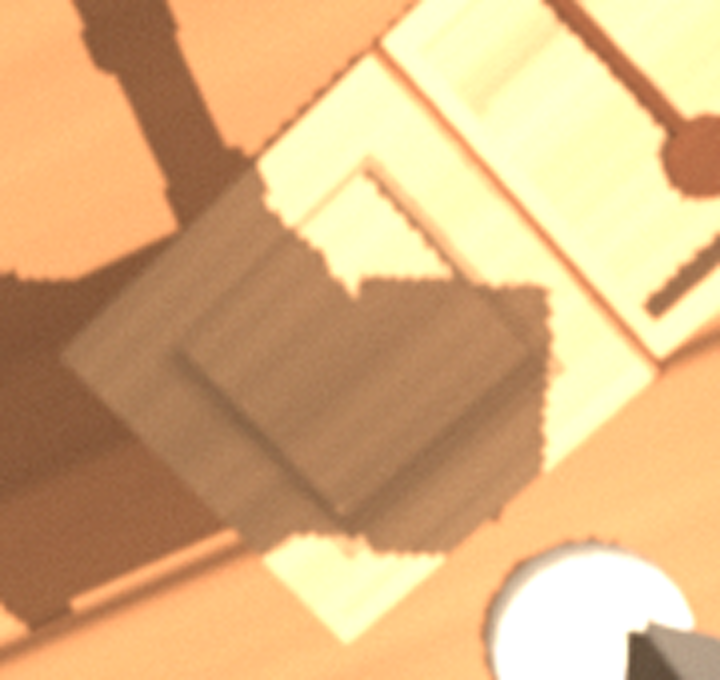

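Run:
```python
from h import *
d=optics.capture("wrist"); o=monitor.get_obs()
for q in ([(62,355),(378,48),(658,372),(347,642)],[(165,350),(368,157),(562,368),(350,550)]):
    Q=unproj(d,np.array(q)/4+[190,70],38,o)[:,:2]; e=np.roll(Q,-1,0)-Q
    print(Q.round(1).tolist(),Q.mean(0),np.linalg.norm(e,axis=1).round(1),(np.arctan2(e[:,1],e[:,0])%(np.pi/2)).round(3))
```

```text
[[532.8, 51.4], [497.7, 156.2], [602.2, 190.3], [637.1, 86.2]] [567.44894982 121.01173609] [110.6 110.  109.8 109.9] [0.323 0.315 0.323 0.322]
[[542.9, 76.2], [520.4, 143.5], [590.7, 168.0], [613.0, 97.7]] [566.76902756 121.35071988] [71.  74.4 73.7 73.4] [0.322 0.334 0.308 0.297]
```

Run:
```python
from h import *
o=monitor.get_obs(); print(o["tool_pos"],o["time"])
im=cv2.imread("pics/scene0.png"); crop(im,235,205,130,95,6,"c4.png")
d=optics.capture("top")
im=d["color"].copy(); cv2.imwrite("pics/top1.png",im)
M=T_wc(d); print(M[:3,3])
def sq(c,yaw,h,z):
    Rm=np.array([[np.cos(yaw),-np.sin(yaw)],[np.sin(yaw),np.cos(yaw)]])
    return [[*(np.array(c)+Rm@(np.array(s)*h)),z] for s in ((1,1),(1,-1),(-1,-1),(-1,1))]
t=cv2.resize(cv2.imread("pics/top0.png"),None,fx=4,fy=4,interpolation=2)
s=cv2.resize(cv2.imread("pics/scene0.png"),None,fx=4,fy=4,interpolation=2)
ds=optics.capture("scene")
for c,col in (((567,121),(255,0,0)),((567,114.5),(0,255,0))):
    for dd,I in ((d,t),(ds,s)):
        for h,z in ((35,38),):
            cv2.polylines(I,[((proj(dd,sq(c,.32,h,z))+.5)*4).round().astype(np.int32)],True,col,1)
cv2.imwrite("pics/c5.png",np.hstack([t[540:880,640:1000][:340,:360],s[840:1180,940:1340]]))
```

```text
[563.28109923  92.29148978 197.55587947] 1.6833
[397.03802008  -2.69821983 903.84453865]
```

View pics/c5.png

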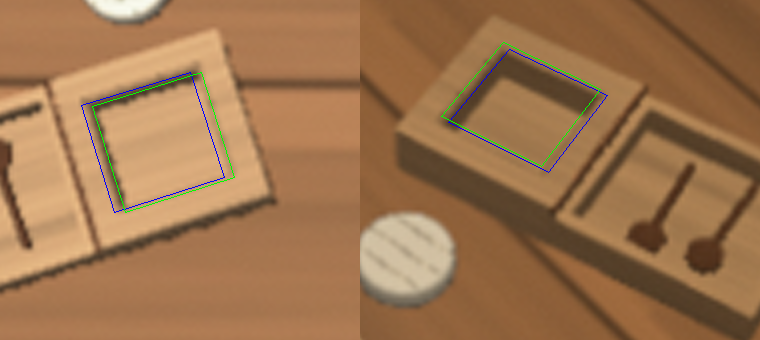

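Call:
send_rows([
  [[0,0,0,0,0.0918],[0,0,0,0,0.0918]],
])

```text
time: 1.95
tool_pos: [560.1, 95.7, 198.8]
tcp_rot: [1.091, 1.567, 2.232]
contact_force: [-0.2, -0.0, -0.1]
grip_width: 91.6
```

Run:
```python
from h import *
o=monitor.get_obs(); d=optics.capture("wrist"); cv2.imwrite("pics/w2.png",d["color"]); print(o["tool_pos"],o["tcp_rot"],np.abs(o["dq"]).max()); print(monitor.get_obs()["tool_pos"])
im=cv2.convertScaleAbs(d["color"],alpha=1.3); crop(im,190,70,180,170,4,"c6.png")
np.save("o2.npy",np.r_[o["tool_pos"],o["tcp_rot"]])
```

```text
[560.12802053  95.73316006 198.76454332] [1.09093069 1.56737115 2.23248501] 0.01952698335422205
[560.13438988  95.877383   198.92276863]
```

View pics/c6.png

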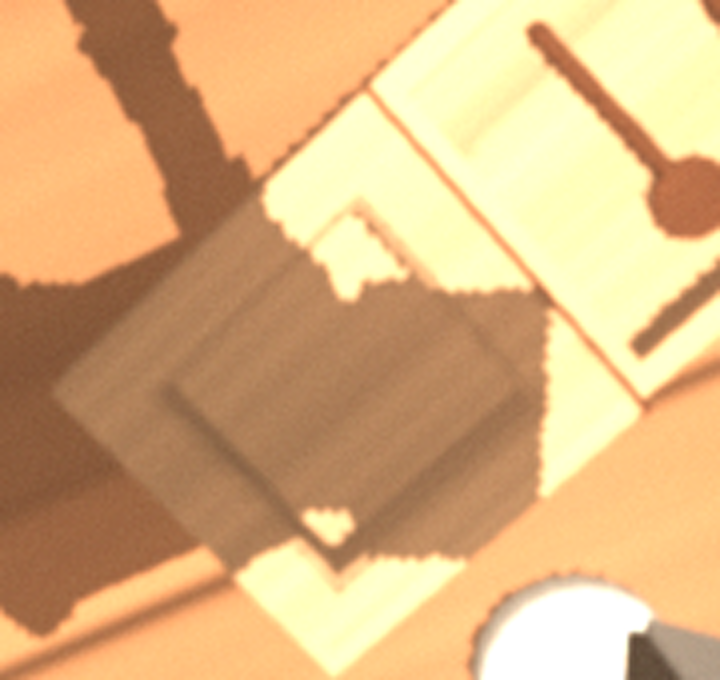

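Run:
```python
from h import *
d=optics.capture("wrist"); v=np.load("o2.npy"); o={"tool_pos":v[:3],"tcp_rot":v[3:]}
for q in ([(52,390),(368,88),(645,408),(334,677)],[(155,385),(360,201),(550,405),(340,590)]):
    Q=unproj(d,np.array(q)/4+[190,70]-.4,38,o)[:,:2]; e=np.roll(Q,-1,0)-Q
    print(Q.round(1).tolist(),Q.mean(0),np.linalg.norm(e,axis=1).round(1),(np.arctan2(e[:,1],e[:,0])%(np.pi/2)).round(3))
t=cv2.imread("pics/top0.png");s=cv2.imread("pics/scene0.png");crop(s,240,208,110,75,7,"c7.png")
```

```text
[[536.6, 47.7], [501.3, 153.3], [606.0, 187.6], [641.9, 82.2]] [571.45154761 117.72892866] [111.3 110.2 111.3 110.8] [0.323 0.317 0.328 0.317]
[[546.7, 72.9], [525.7, 140.6], [594.8, 165.1], [619.0, 94.1]] [571.54818151 118.16481453] [70.9 73.4 75.1 75.4] [0.301 0.341 0.329 0.285]
```

View pics/c7.png

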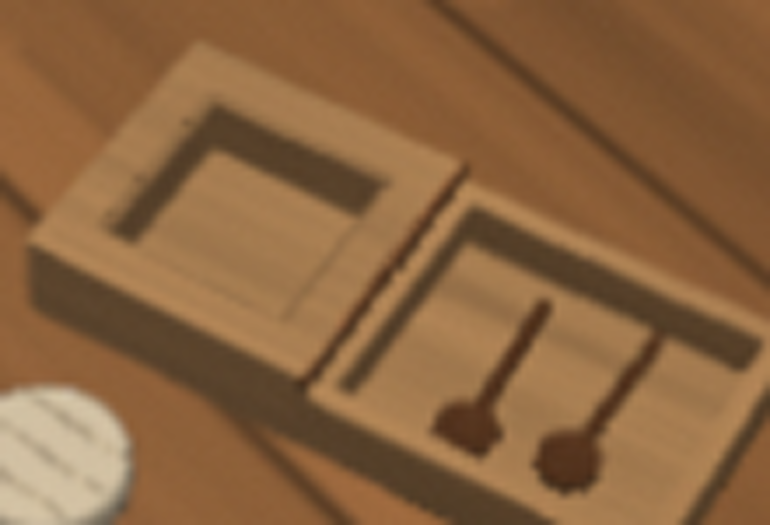

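Run:
```python
from h import *
d=optics.capture("scene")
Q=unproj(d,np.array([(197,40),(465,168),(306,382),(31,240)])/7+[240,208]-.45,38)[:,:2]; e=np.roll(Q,-1,0)-Q
print(Q.round(1).tolist(),Q.mean(0),np.linalg.norm(e,axis=1).round(1),(np.arctan2(e[:,1],e[:,0])%(np.pi/2)).round(3))
# cap in scene
print(unproj(d,[[140+(574-360)/3.5,90+107/3.5]],100))
```

```text
[[534.8, 48.5], [501.0, 154.2], [604.0, 188.9], [637.6, 84.2]] [569.35513395 118.96357783] [111.  108.7 110.  108.8] [0.31  0.325 0.311 0.334]
[[ 488.11391294 -315.52617041  100.        ]]
```

Call:
send_rows([
  [[0,0,0,7.1,0.0918],[0,0,0,7.1,0.0918],[0,0,0,7.1,0.0918],[0,0,0,7.1,0.0918],[0,0,0,7.1,0.0918],[0,0,0,7.1,0.0918],[0,0,0,7.1,0.0918],[0,0,0,7.1,0.0918],[0,0,0,7.1,0.0918],[0,0,0,0,0.0918]],
])

```text
time: 2.93
tool_pos: [558.3, 99.1, 201.3]
tcp_rot: [1.016, 1.568, 1.026]
contact_force: [0.2, 0.3, 1.1]
grip_width: 91.7
```

```bash
cat >> h.py <<'E'
def pose():
    o=monitor.get_obs(); M=R.from_euler('xyz',o["tcp_rot"]).as_matrix()
    return o,M,np.arctan2(M[1,2],M[0,2])
def st():
    o,M,a=pose(); print("t %.2f"%o["time"],"tcp",o["tool_pos"].round(1),"a %.3f"%a,"tilt",M[:2,0].round(4),"q",o["joint_positions"].round(2),"F",o["contact_force"].round(1),"M",o["moment"].round(2),"g %.1f"%o["grip_width"])
def go(x,y,z):
    o,M,a=pose(); print("tool shift mm",(M.T@(np.array([x,y,z])-o["tool_pos"])).round(1))
E
python3 - <<'E'
from h import *
st(); go(488,-318,200)
E
```

```text
t 2.93 tcp [558.3  99.1 201.3] a 0.010 tilt [0.0016 0.0026] q [0.04 0.42 1.41 0.   1.32 0.03] F [0.2 0.3 1.1] M [-0.11  0.06 -0.02] g 91.7
tool shift mm [ 1.000e-01 -4.164e+02 -7.460e+01]
```

Call:
send_rows([
  [[0,-0.036,-0.006,0,0.0918],[0,-0.036,-0.006,0,0.0918],[0,-0.036,-0.006,0,0.0918],[0,-0.036,-0.006,0,0.0918],[0,-0.036,-0.006,0,0.0918],[0,-0.036,-0.006,0,0.0918],[0,-0.036,-0.006,0,0.0918],[0,-0.036,-0.006,0,0.0918],[0,-0.036,-0.006,0,0.0918],[0,-0.036,-0.006,0,0.0918]],
])

```text
time: 3.77
tool_pos: [508.9, -267.2, 201.8]
tcp_rot: [0.447, 1.563, 0.517]
contact_force: [0.9, 0.0, -0.1]
grip_width: 92.0
```

Call:
send_rows([
  [[0,-0.03,-0.006,0,0.0918],[0,0,0,0,0.0918],[0,0,0,0,0.0918],[0,0,0,0,0.0918],[0,0,0,0,0.0918]],
])

```text
time: 4.18
tool_pos: [502.7, -305.2, 201.3]
tcp_rot: [0.174, 1.564, 0.253]
contact_force: [0.1, 0.5, 0.1]
grip_width: 91.6
```

```bash
cat >> h.py <<'E'
def wshot(name):
    o=monitor.get_obs(); d=optics.capture("wrist"); cv2.imwrite("pics/"+name,d["color"]); st()
    np.save("pics/"+name+".npy",np.r_[o["tool_pos"],o["tcp_rot"]]); return o,d
def wload(name):
    v=np.load("pics/"+name+".npy"); return {"tool_pos":v[:3],"tcp_rot":v[3:]}
E
python3 - <<'E'
from h import *
st(); o,d=wshot("w3.png"); print(proj(d,[[488,-318,100]],o))
E
```

```text
t 4.18 tcp [ 502.7 -305.2  201.3] a 0.078 tilt [0.0067 0.0017] q [-0.68  0.45  1.35  0.01  1.34 -0.76] F [0.1 0.5 0.1] M [-0.14  0.07  0.07] g 91.6
t 4.23 tcp [ 502.8 -304.9  201.4] a 0.079 tilt [0.0067 0.0018] q [-0.68  0.45  1.35  0.01  1.34 -0.76] F [-0.8 -0.8  0.4] M [-0.11  0.03 -0.02] g 92.0
[[234.88941599 195.6039368 ]]
```

View pics/w3.png

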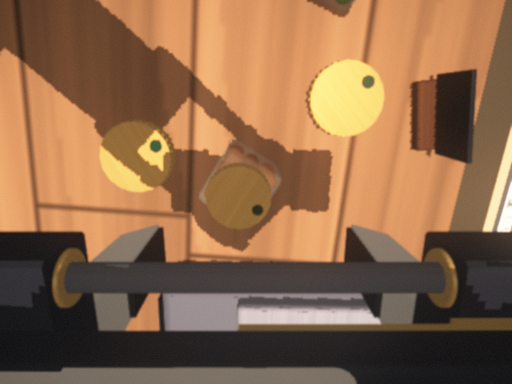

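Run:
```python
from h import *
im=cv2.imread("pics/w3.png"); im=cv2.convertScaleAbs(im,alpha=1.8); crop(im,185,125,110,120,6,"c8.png")
```

```text
(no output)
```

View pics/c8.png

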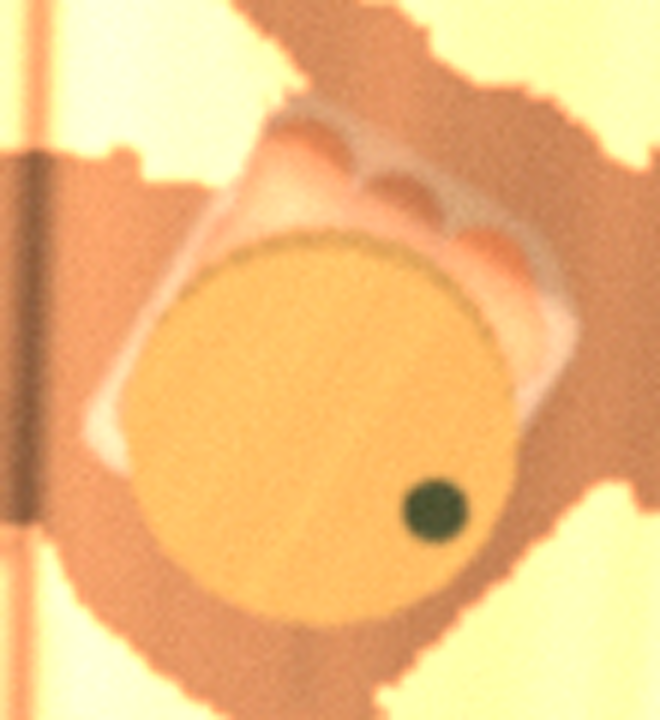

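Run:
```python
from h import *
d=optics.capture("wrist"); o=wload("w3.png")
f=lambda p:np.array(p)/6+[185,125]-.42
c,t=unproj(d,f([(321,432),(435,511)]),100,o); print(c,np.linalg.norm(t-c),np.arctan2(*(t-c)[[1,0]]))
r=unproj(d,f([(125,432),(517,432)]),100,o); print("diam",np.linalg.norm(r[0]-r[1]))
for z in (72,0):
  L=unproj(d,f([(110,400),(255,150),(330,110),(530,235)]),z,o); 
  for a,b in ((0,1),(2,3)): e=L[b]-L[a]; print(z,np.arctan2(e[1],e[0])%(np.pi/2))
go(c[0],c[1],160); st()
```

```text
[ 490.88927001 -318.68905563  100.        ] 21.003241237970748 -0.5536095020791839
diam 58.17468932697377
72 1.108555912605044
72 1.0869091217834064
0 1.1085559126050433
0 1.0869091217834055
tool shift mm [ 41.3 -12.9 -13.4]
t 4.28 tcp [ 502.9 -304.8  201.4] a 0.078 tilt [0.0068 0.0016] q [-0.68  0.45  1.35  0.01  1.34 -0.76] F [-0.1  0.5  0.6] M [-0.1   0.04  0.03] g 91.6
```

Call:
send_rows([
  [[0.0,-0.013,-0.013,0,0.0918],[0.03,0,0,0,0.0918],[0.03,0,0,0,0.0918],[0,0,0,0,0.0918],[0,0,0,0,0.0918],[0,0,0,0,0.0918],[0,0,0,0,0.0918]],
])

```text
time: 4.87
tool_pos: [495.7, -313.4, 145.4]
tcp_rot: [-0.271, 1.558, -0.179]
contact_force: [0.6, 0.3, 0.1]
grip_width: 91.7
```

Run:
```python
from h import *
o,d=wshot("w4.png"); print(proj(d,[[490.9,-318.7,100]],o)); go(490.9,-318.7,77)
```

```text
t 4.92 tcp [ 495.8 -313.5  145.7] a 0.092 tilt [ 0.0136 -0.0027] q [-0.7   0.49  1.44  0.01  1.19 -0.79] F [0.4 0.8 0.4] M [-0.1   0.06 -0.01] g 91.9
[[245.05620134 207.89238218]]
tool shift mm [68.6 -4.4 -6.3]
```

View pics/w4.png

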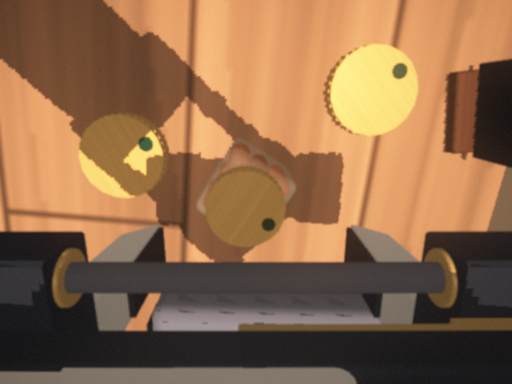

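Call:
send_rows([
  [[0.0,-0.005,-0.007,0,0.0918],[0.018,0,0,0,0.0918],[0.018,0,0,0,0.0918],[0.0,0,0,0,0.0918],[0,0,0,0,0.0918],[0,0,0,0,0.0918]],
])

```text
time: 5.42
tool_pos: [491.3, -323.3, 116.2]
tcp_rot: [-0.562, 1.546, -0.468]
contact_force: [0.4, 0.1, -1.6]
grip_width: 92.0
```

Run:
```python
from h import *
st(); go(490.9,-318.7,77)
```

```text
t 5.42 tcp [ 491.3 -323.3  116.2] a 0.094 tilt [ 0.0224 -0.0114] q [-0.72  0.52  1.49  0.01  1.11 -0.81] F [ 0.4  0.1 -1.6] M [-0.03  0.04 -0.  ] g 92.0
tool shift mm [39.1  5.1 -0.8]
```

Call:
send_rows([
  [[0.013,0.002,0,0,0.0918],[0.013,0.002,0,0,0.0918],[0.006,0,0,0,0.0918],[0,0,0,0,0.0918]],
])

```text
time: 5.75
tool_pos: [493.7, -322.5, 89.0]
tcp_rot: [-0.634, 1.537, -0.541]
contact_force: [1.2, 0.2, -0.3]
grip_width: 91.7
```

Call:
send_rows([
  [[0,0,0,0,0.0918],[0,0,0,0,0.0918],[0,0,0,0,0.0918]],
])

```text
time: 6.0
tool_pos: [494.6, -323.5, 91.4]
tcp_rot: [-0.651, 1.534, -0.557]
contact_force: [0.2, -0.1, 0.7]
grip_width: 91.5
```

Run:
```python
from h import *
st(); go(490.9,-318.7,77)
```

```text
t 6.00 tcp [ 494.6 -323.5   91.4] a 0.094 tilt [ 0.0316 -0.0197] q [-0.71  0.54  1.52  0.01  1.04 -0.81] F [ 0.2 -0.1  0.7] M [-0.05  0.05  0.  ] g 91.5
tool shift mm [14.2  5.5 -3.6]
```

Call:
send_rows([
  [[-0.01,0,0,0,0.0918],[-0.01,0,0,0,0.0918],[-0.01,0,0,0,0.0918],[-0.01,0,0,0,0.0918],[0,0,0,0,0.0918],[0,0,0,0,0.0918]],
])

```text
time: 6.5
tool_pos: [494.4, -323.9, 139.5]
tcp_rot: [-0.674, 1.528, -0.58]
contact_force: [-0.2, 0.1, -0.5]
grip_width: 91.6
```

Run:
```python
from h import *
st(); go(490.9,-318.7,77)
```

```text
t 6.50 tcp [ 494.4 -323.9  139.5] a 0.094 tilt [ 0.0362 -0.0237] q [-0.71  0.49  1.47  0.01  1.14 -0.81] F [-0.2  0.1 -0.5] M [-0.1   0.07  0.05] g 91.6
tool shift mm [62.2  7.1 -5.1]
```

Call:
send_rows([
  [[0,0,0,0,0.0918],[0,0,0,0,0.0918],[0,0,0,0,0.0918],[0,0,0,0,0.0918],[0,0,0,0,0.0918],[0,0,0,0,0.0918]],
])

```text
time: 7.0
tool_pos: [493.9, -323.4, 138.8]
tcp_rot: [-0.667, 1.529, -0.574]
contact_force: [0.4, 0.2, 0.5]
grip_width: 92.1
```

Run:
```python
from h import *
st()
o=monitor.get_obs(); print(o["dq"].round(4),o["joint_positions"].round(4))
```

```text
t 7.00 tcp [ 493.9 -323.4  138.8] a 0.094 tilt [ 0.035  -0.0227] q [-0.71  0.49  1.47  0.01  1.14 -0.81] F [0.4 0.2 0.5] M [-0.09  0.08 -0.01] g 92.1
[ 0.0001  0.0043  0.0038 -0.0014 -0.0028 -0.0003] [-0.7129  0.4877  1.4716  0.0063  1.141  -0.8086]
```

Call:
send_rows([
  [[-0.02,0,0,0,0.0918],[-0.02,0,0,0,0.0918],[-0.02,0,0,0,0.0918],[0,0,0,0,0.0918],[0,0,0,0,0.0918]],
])

```text
time: 7.42
tool_pos: [490.6, -321.1, 197.9]
tcp_rot: [-0.642, 1.536, -0.549]
contact_force: [0.1, 1.3, -0.8]
grip_width: 92.1
```

Run:
```python
from h import *
st()
```

```text
t 7.42 tcp [ 490.6 -321.1  197.9] a 0.093 tilt [ 0.03   -0.0184] q [-0.71  0.43  1.39  0.01  1.28 -0.81] F [ 0.1  1.3 -0.8] M [-0.08  0.08  0.04] g 92.1
```

Call:
send_rows([
  [[0.03,0,0,0,0.0918],[0.03,0,0,0,0.0918],[0,0,0,0,0.0918],[0,0,0,0,0.0918]],
])

```text
time: 7.75
tool_pos: [492.7, -322.4, 135.6]
tcp_rot: [-0.649, 1.534, -0.556]
contact_force: [1.1, -0.1, 0.8]
grip_width: 91.9
```

Run:
```python
from h import *
st()
```

```text
t 7.75 tcp [ 492.7 -322.4  135.6] a 0.093 tilt [ 0.0312 -0.0194] q [-0.71  0.49  1.48  0.01  1.14 -0.81] F [ 1.1 -0.1  0.8] M [-0.1   0.07 -0.02] g 91.9
```

Call:
send_rows([
  [[0.028,0.003,-0.002,0,0.0918],[0.028,0.002,-0.002,0,0.0918],[0,0,0,0,0.0918],[0,0,0,0,0.0918]],
])

```text
time: 8.08
tool_pos: [491.5, -320.2, 81.6]
tcp_rot: [-0.664, 1.53, -0.571]
contact_force: [0.8, -0.3, 0.5]
grip_width: 91.8
```

Run:
```python
from h import *
o,d=wshot("w5.png"); go(490.9,-318.7,77); print(proj(d,[[490.9,-318.7,100]],o))
```

```text
t 8.13 tcp [ 491.4 -320.    81.6] a 0.094 tilt [ 0.0339 -0.0217] q [-0.71  0.54  1.55  0.01  1.01 -0.81] F [-0.1 -1.  -0.8] M [-0.03  0.08 -0.03] g 91.9
tool shift mm [ 4.6  1.5 -0.5]
[[252.89423684 235.06112037]]
```

View pics/w5.png

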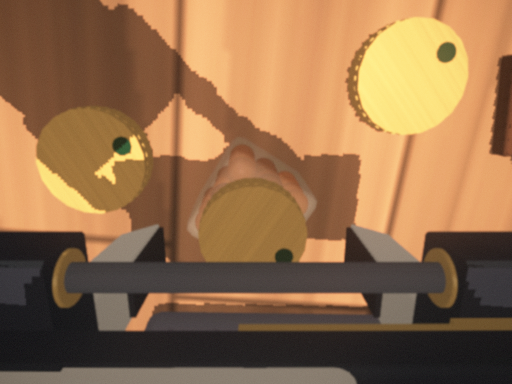

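Call:
send_rows([
  [[0.0045,0.0015,-0.001,0,0.0918],[0,0,0,0,0.05],[0,0,0,0,0.04],[0,0,0,0,0.04],[0,0,0,0,0.04],[0,0,0,0,0.04],[0,0,0,0,0.04]],
])

```text
time: 8.72
tool_pos: [493.7, -321.5, 84.4]
tcp_rot: [-0.695, 1.519, -0.601]
contact_force: [-0.1, 0.2, 1.3]
grip_width: 56.4
```

Run:
```python
from h import *
st()
```

```text
t 8.72 tcp [ 493.7 -321.5   84.4] a 0.094 tilt [ 0.0427 -0.0293] q [-0.71  0.54  1.55  0.01  1.   -0.81] F [-0.1  0.2  1.3] M [-0.06  0.09  0.05] g 56.4
```

Call:
send_rows([
  [[0,0,0,0,0.04]],
])

```text
time: 8.8
tool_pos: [493.8, -321.5, 84.6]
tcp_rot: [-0.696, 1.519, -0.603]
contact_force: [-0.4, 0.1, 0.4]
grip_width: 49.8
```

Run:
```python
from h import *
o,d=wshot("w6.png"); s=optics.capture("scene")["color"]; crop(s,120,60,160,150,5,"c9.png")
```

```text
t 8.85 tcp [ 493.8 -321.5   84.6] a 0.094 tilt [ 0.043  -0.0295] q [-0.71  0.54  1.55  0.01  1.   -0.81] F [-0.8 -0.4 -0.2] M [-0.03  0.07 -0.04] g 45.9
```

View pics/w6.png

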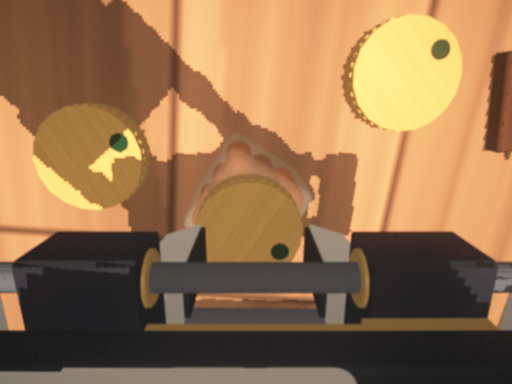

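View pics/c9.png

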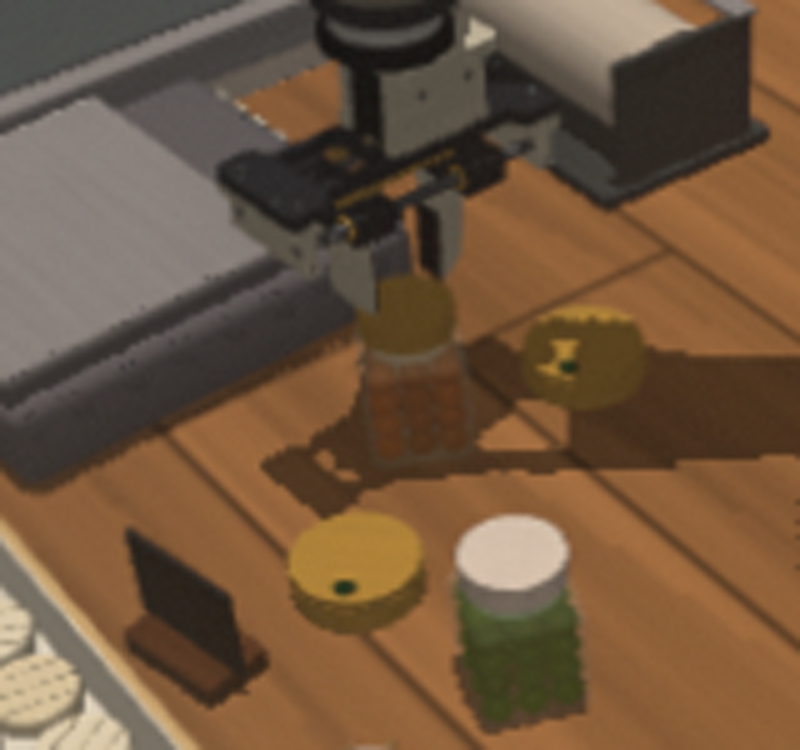

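Run:
```python
from h import *
d=optics.capture("scene"); o,M,a=pose()
for X in (0,-19,-31):
  for zz in (-25,25):
    P=o["tool_pos"]+M@np.array([X,0,zz]); print(X,zz,P.round(1),((proj(d,[P])[0]-[120,60])*5).round(0))
print(((proj(d,[[490.9,-318.7,100]])[0]-[120,60])*5).round(0)); st()
```

```text
0 -25 [ 468.8 -323.8   83.4] [428. 307.]
0 25 [ 518.5 -319.1   85.4] [362. 340.]
-19 -25 [ 468.  -323.2  102.4] [426. 281.]
-19 25 [ 517.7 -318.6  104.3] [360. 314.]
-31 -25 [ 467.5 -322.9  114.3] [426. 264.]
-31 25 [ 517.2 -318.2  116.3] [359. 297.]
[399. 302.]
t 8.95 tcp [ 493.7 -321.5   84.4] a 0.094 tilt [ 0.0427 -0.0293] q [-0.71  0.54  1.55  0.01  1.   -0.81] F [0.6 0.9 0.1] M [-0.08  0.08  0.  ] g 40.9
```

Run:
```python
from h import *
d=optics.capture("wrist"); o=wload("w5.png"); M=R.from_euler('xyz',o["tcp_rot"]).as_matrix()
im=cv2.imread("pics/w5.png"); I=cv2.resize(im,None,fx=1.5,fy=1.5)
for X,c in ((0,(0,0,255)),(-20,(0,255,0)),(-31,(255,0,0)),(-47,(255,255,0))):
  for s in (-1,1):
    P=[o["tool_pos"]+M@np.array([X,y,s*z]) for y,z in ((9.5,46),(9.5,65),(-9.5,65),(-9.5,46))]
    q=proj(d,P,o); print(X,s,q.round(0).tolist()); cv2.polylines(I,[(q*1.5).astype(np.int32)],True,c,1)
cv2.imwrite("pics/c10.png",I)
```

```text
0 -1 [[174.0, 209.0], [141.0, 209.0], [144.0, 239.0], [176.0, 239.0]]
0 1 [[332.0, 209.0], [364.0, 209.0], [361.0, 239.0], [330.0, 239.0]]
-20 -1 [[165.0, 221.0], [129.0, 221.0], [133.0, 254.0], [168.0, 254.0]]
-20 1 [[340.0, 221.0], [376.0, 221.0], [373.0, 254.0], [338.0, 254.0]]
-31 -1 [[160.0, 229.0], [121.0, 229.0], [125.0, 264.0], [162.0, 264.0]]
-31 1 [[345.0, 229.0], [384.0, 229.0], [380.0, 264.0], [343.0, 264.0]]
-47 -1 [[150.0, 243.0], [108.0, 243.0], [113.0, 280.0], [153.0, 280.0]]
-47 1 [[355.0, 242.0], [397.0, 242.0], [392.0, 280.0], [351.0, 280.0]]
```

View pics/c10.png

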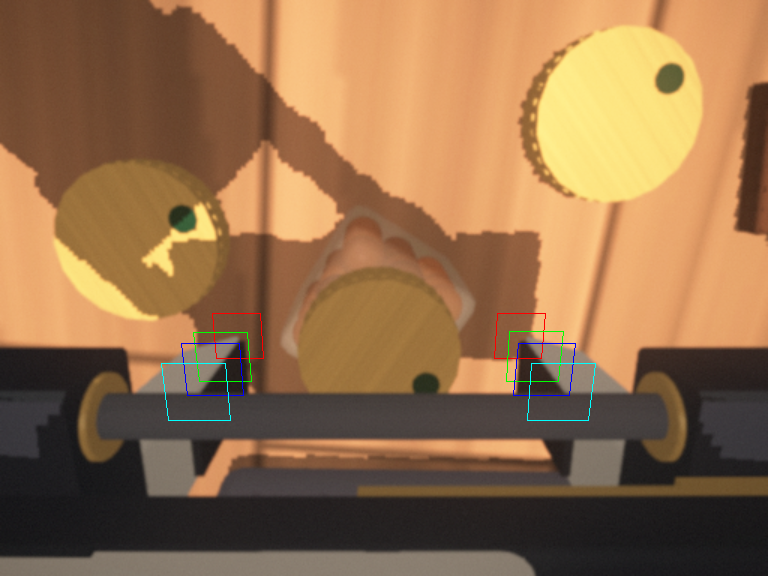

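Call:
send_rows([
  [[-0.02,0,0,0,0.0918],[-0.02,0,0,7,0.0918],[-0.02,0,0,7,0.0918],[-0.02,0,0,7,0.0918],[0,0,0,7,0.0918],[0,0,0,7,0.0918],[0,0,0,0,0.0918]],
])

```text
time: 9.58
tool_pos: [489.3, -318.4, 166.7]
tcp_rot: [-0.057, 1.523, -0.593]
contact_force: [-0.5, -0.4, 0.2]
grip_width: 82.6
```

Run:
```python
from h import *
st();go(490.9,-318.7,150)
```

```text
t 9.58 tcp [ 489.3 -318.4  166.7] a -0.536 tilt [ 0.0398 -0.0268] q [-0.71  0.45  1.46  0.01  1.19 -0.18] F [-0.5 -0.4  0.2] M [-0.05  0.12  0.02] g 82.6
tool shift mm [16.7  0.6  0.7]
```

Call:
send_rows([
  [[0,0,-0.03,0,0.0918],[0,0,-0.03,0,0.0918],[0,0,0,0,0.0918]],
])

```text
time: 9.83
tool_pos: [436.0, -286.6, 161.7]
tcp_rot: [-0.06, 1.525, -0.585]
contact_force: [0.7, -0.4, -0.4]
grip_width: 91.9
```

Run:
```python
from h import *
st();go(490.9,-318.7,150)
```

```text
t 9.83 tcp [ 436.  -286.6  161.7] a -0.525 tilt [ 0.0378 -0.025 ] q [-0.73  0.34  1.64  0.01  1.12 -0.21] F [ 0.7 -0.4 -0.4] M [-0.08  0.09  0.01] g 91.9
tool shift mm [14.5 -0.2 63. ]
```

Call:
send_rows([
  [[0,0,0.03,0,0.0918],[0,0,0.03,0,0.0918],[0,0,0,0,0.0918]],
])

```text
time: 10.08
tool_pos: [487.0, -315.7, 164.0]
tcp_rot: [-0.063, 1.528, -0.577]
contact_force: [-0.4, -0.3, -0.4]
grip_width: 92.0
```

Run:
```python
from h import *
st();go(490.9,-318.7,150)
```

```text
t 10.08 tcp [ 487.  -315.7  164. ] a -0.514 tilt [ 0.0355 -0.0231] q [-0.71  0.45  1.47  0.01  1.19 -0.2 ] F [-0.4 -0.3 -0.4] M [-0.11  0.09  0.  ] g 92.0
tool shift mm [14.2 -0.7  4.3]
```

Call:
send_rows([
  [[0.032,0,0.002,0,0.076],[0.032,0,0.002,0,0.076],[0,0,0,0,0.076]],
])

```text
time: 10.33
tool_pos: [495.1, -320.8, 99.4]
tcp_rot: [-0.087, 1.524, -0.592]
contact_force: [-1.4, 1.0, 0.9]
grip_width: 77.9
```

Run:
```python
from h import *
o,d=wshot("w7.png");go(491.3,-319.5,60); s=optics.capture("scene")["color"]; crop(s,150,60,110,100,6,"c11.png")
```

```text
t 10.38 tcp [ 495.8 -321.4  102.1] a -0.505 tilt [ 0.0409 -0.0278] q [-0.71  0.52  1.52  0.01  1.05 -0.21] F [0.6 0.4 0.3] M [-0.09  0.13  0.06] g 76.7
tool shift mm [41.8 -0.4 -7. ]
```

View pics/w7.png

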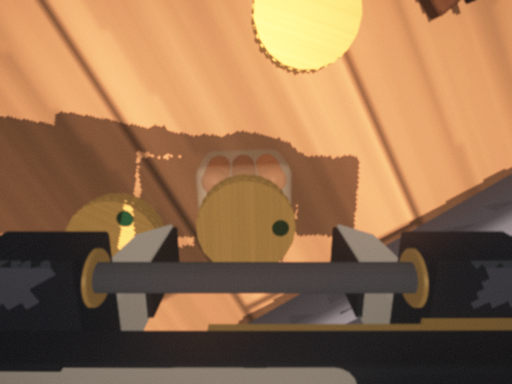

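View pics/c11.png

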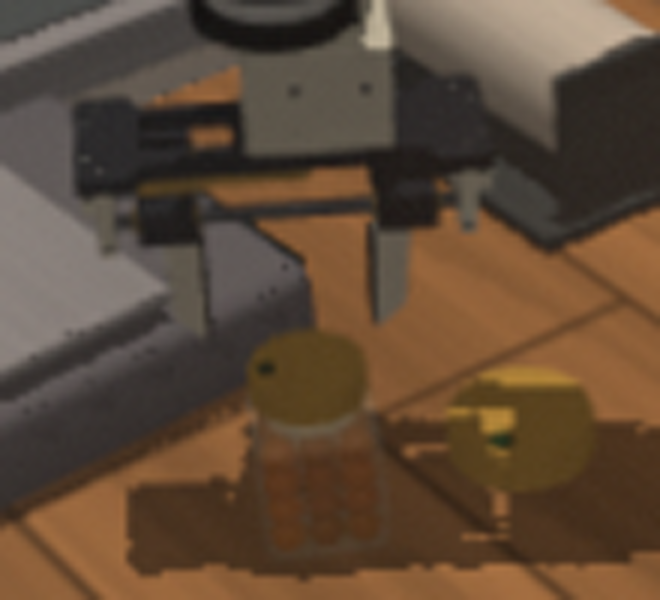

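Run:
```python
from h import *
d=optics.capture("scene"); o=wload("w7.png"); M=R.from_euler('xyz',o["tcp_rot"]).as_matrix()
print(o)
for oo in (o,monitor.get_obs()):
  for X in (0,-10,-20,-30,-40):
    q=[((proj(d,[oo["tool_pos"]+M@np.array([X,0,z])])[0]-[150,60]+.5)*6).round(0) for z in (-38.5,38.5)]; print(X,*q)
```

```text
{'tool_pos': array([ 495.11737089, -320.82024991,   99.39261428]), 'tcp_rot': array([-0.08715808,  1.52402842, -0.59168973])}
0 [370. 362.] [214. 374.]
-10 [370. 345.] [212. 358.]
-20 [369. 328.] [211. 341.]
-30 [368. 311.] [209. 324.]
-40 [368. 294.] [208. 307.]
0 [363. 351.] [206. 364.]
-10 [363. 335.] [205. 347.]
-20 [362. 318.] [203. 330.]
-30 [361. 301.] [202. 313.]
-40 [360. 283.] [200. 296.]
```

Call:
send_rows([
  [[0.022,0,-0.005,0,0.074],[0.023,0,-0.003,0,0.074],[0,0,0,0,0.074],[0,0,0,0,0.074]],
])

```text
time: 10.82
tool_pos: [496.2, -323.6, 69.1]
tcp_rot: [-0.128, 1.5, -0.631]
contact_force: [0.3, -0.7, 0.8]
grip_width: 74.1
```

Run:
```python
from h import *
o,d=wshot("w8.png");go(491.3,-319.5,58); s=optics.capture("scene")["color"]; crop(s,150,60,110,100,6,"c12.png")
```

```text
t 10.87 tcp [ 496.2 -323.6   69.2] a -0.503 tilt [ 0.0572 -0.0419] q [-0.71  0.55  1.58  0.01  0.94 -0.21] F [-0.1  0.6  1. ] M [-0.06  0.15 -0.01] g 73.7
tool shift mm [10.7  1.4 -7. ]
```

View pics/c12.png

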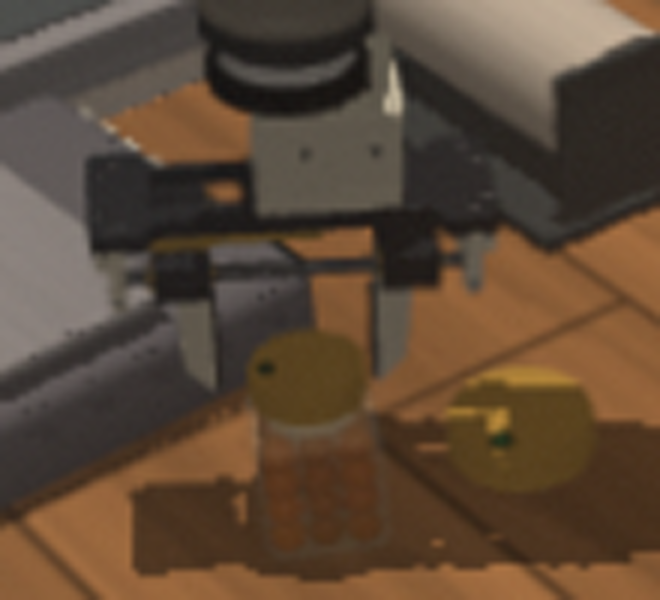

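View pics/w8.png

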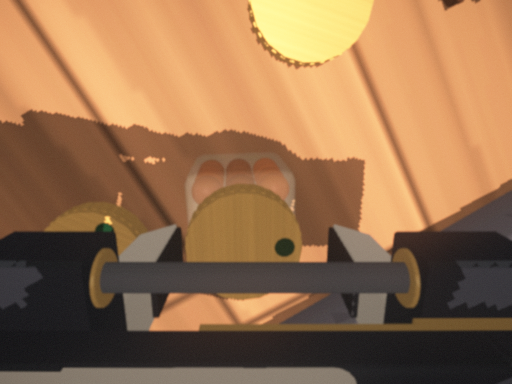

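Call:
send_rows([
  [[-0.04,0,-0.003,0,0.074]],
])

```text
time: 11.0
tool_pos: [488.7, -318.4, 103.2]
tcp_rot: [-0.113, 1.511, -0.616]
contact_force: [-0.4, -0.1, -0.5]
grip_width: 74.0
```

```bash
cat >> h.py <<'E'
def tr(n):
    for i in range(n+1):
        o,M,a=pose(); q=o["joint_positions"]; print("t %.2f"%o["time"],o["tool_pos"].round(1),"a %.3f"%a,"tilt",M[:2,0].round(4),"rad %.4f"%(np.pi-q[1]-q[2]-q[4]),q[[1,2,4]].round(4),"F",o["contact_force"].round(1),"g %.1f"%o["grip_width"])
        if i<n: optics.capture("top")
E
python3 - <<'E'
from h import *
tr(4)
E
```

```text
t 11.00 [ 488.7 -318.4  103.2] a -0.503 tilt [ 0.0486 -0.0344] rad 0.0592 [0.5032 1.5555 1.0237] F [-0.4 -0.1 -0.5] g 74.0
t 11.05 [ 492.9 -321.8  115.7] a -0.502 tilt [ 0.0622 -0.0461] rad 0.0773 [0.4883 1.5435 1.0325] F [ 2.8 -1.6  6.9] g 73.9
t 11.10 [ 494.2 -322.9  115.2] a -0.502 tilt [ 0.066  -0.0493] rad 0.0822 [0.4891 1.5441 1.0262] F [-0.  -0.5  0.6] g 73.8
t 11.15 [ 493.5 -322.4  113.1] a -0.502 tilt [ 0.0641 -0.0477] rad 0.0798 [0.4912 1.5467 1.0239] F [ 0.9 -0.6  0.5] g 74.0
t 11.20 [ 492.6 -321.6  111.3] a -0.502 tilt [ 0.0616 -0.0455] rad 0.0765 [0.4931 1.5489 1.0231] F [ 0.6  0.7 -0.1] g 73.8
```

Call:
send_rows([
  [[-0.035,0,0,0,0.074],[-0.035,0,0,0,0.074],[0,0,0,0,0.074]],
])

```text
time: 11.45
tool_pos: [486.9, -317.2, 181.8]
tcp_rot: [-0.129, 1.5, -0.631]
contact_force: [1.5, 0.0, 0.3]
grip_width: 73.5
```

Run:
```python
from h import *
tr(5)
```

```text
t 11.45 [ 486.9 -317.2  181.8] a -0.502 tilt [ 0.0572 -0.0419] rad 0.0707 [0.4153 1.4663 1.1892] F [1.5 0.  0.3] g 73.5
t 11.50 [ 486.1 -316.6  179. ] a -0.502 tilt [ 0.0548 -0.0398] rad 0.0676 [0.4177 1.4701 1.1862] F [ 0.3 -0.5  0.5] g 74.1
t 11.55 [ 485.3 -315.9  176.8] a -0.502 tilt [ 0.0521 -0.0374] rad 0.0639 [0.4198 1.4731 1.1848] F [-0.8 -0.1 -0.7] g 74.1
t 11.60 [ 484.7 -315.4  175.3] a -0.502 tilt [ 0.0499 -0.0356] rad 0.0611 [0.4214 1.4747 1.1845] F [ 0.3 -0.1  0.7] g 73.9
t 11.65 [ 484.4 -315.1  174.5] a -0.503 tilt [ 0.0487 -0.0345] rad 0.0595 [0.4223 1.4754 1.1844] F [ 0.2  0.1 -0.1] g 73.8
t 11.70 [ 484.3 -315.1  174.2] a -0.503 tilt [ 0.0482 -0.034 ] rad 0.0587 [0.4229 1.4755 1.1845] F [ 0.4 -1.3  0. ] g 74.1
```

Call:
send_rows([
  [[-0.041,0,0,0,0.074],[-0.041,0,0,0,0.074],[0,0,0,0,0.074]],
])

```text
time: 11.95
tool_pos: [477.9, -310.3, 251.4]
tcp_rot: [-0.078, 1.527, -0.581]
contact_force: [1.0, -0.0, 1.2]
grip_width: 73.8
```

Run:
```python
from h import *
tr(5)
```

```text
t 11.95 [ 477.9 -310.3  251.4] a -0.503 tilt [ 0.0364 -0.0239] rad 0.0432 [0.3644 1.3492 1.3848] F [ 1.  -0.   1.2] g 73.8
t 12.00 [ 477.1 -309.6  247.8] a -0.503 tilt [ 0.0329 -0.021 ] rad 0.0386 [0.3671 1.3546 1.3812] F [-0.4  0.  -0.8] g 74.2
t 12.05 [ 476.3 -309.   245.6] a -0.503 tilt [ 0.0302 -0.0186] rad 0.0350 [0.3689 1.358  1.3797] F [-0.8  0.1 -0.4] g 73.9
t 12.10 [ 475.8 -308.6  244.3] a -0.503 tilt [ 0.0283 -0.017 ] rad 0.0326 [0.3699 1.3598 1.3794] F [-0.4  1.  -1. ] g 74.2
t 12.15 [ 475.6 -308.4  243.8] a -0.503 tilt [ 0.0275 -0.0163] rad 0.0314 [0.3704 1.3604 1.3794] F [-0.4 -0.2 -0.7] g 74.1
t 12.20 [ 475.6 -308.4  243.7] a -0.503 tilt [ 0.0273 -0.0161] rad 0.0311 [0.3705 1.3604 1.3796] F [-0.2  0.3 -1. ] g 73.9
```

Excellent: −0.028 in that cycle. Doing one more.

Call:
send_rows([
  [[-0.041,0,0,0,0.074],[-0.041,0,0,0,0.074],[0,0,0,0,0.074]],
])

```text
time: 12.45
tool_pos: [470.9, -305.0, 320.1]
tcp_rot: [0.193, 1.556, -0.31]
contact_force: [0.7, -0.5, 0.8]
grip_width: 74.0
```

Run:
```python
from h import *
tr(4)
```

```text
t 12.45 [ 470.9 -305.   320.1] a -0.503 tilt [ 0.0138 -0.0044] rad 0.0133 [0.3427 1.1974 1.5882] F [ 0.7 -0.5  0.8] g 74.0
t 12.50 [ 470.3 -304.5  316.5] a -0.503 tilt [ 0.0104 -0.0014] rad 0.0088 [0.3449 1.2035 1.5844] F [-0.6 -0.6 -1.6] g 73.8
t 12.55 [ 469.7 -304.   314.3] a -0.503 tilt [0.0077 0.0008] rad 0.0053 [0.3463 1.2072 1.5828] F [ 0.  -0.5 -2. ] g 74.0
t 12.60 [ 469.3 -303.7  313.2] a -0.503 tilt [0.006  0.0023] rad 0.0031 [0.3471 1.2091 1.5824] F [-0.4  0.8  0.3] g 74.0
t 12.65 [ 469.1 -303.5  312.7] a -0.503 tilt [0.0052 0.0029] rad 0.0020 [0.3474 1.2098 1.5824] F [-0.5 -1.6  0.2] g 74.4
```

Call:
send_rows([
  [[0.0415,0,0,0,0.074]],
])

```text
time: 12.73
tool_pos: [471.7, -305.4, 278.1]
tcp_rot: [0.177, 1.556, -0.326]
contact_force: [1.7, -0.2, 1.2]
grip_width: 74.0
```

Run:
```python
from h import *
tr(5)
```

```text
t 12.73 [ 471.7 -305.4  278.1] a -0.503 tilt [ 0.0143 -0.0048] rad 0.0140 [0.3563 1.2887 1.4827] F [ 1.7 -0.2  1.2] g 74.0
t 12.78 [ 466.2 -300.7  263.6] a -0.503 tilt [-0.0046  0.0114] rad -0.0110 [0.365  1.3143 1.4732] F [-1.   1.9 -9.7] g 74.3
t 12.83 [ 465.9 -300.5  265.5] a -0.503 tilt [-0.007   0.0135] rad -0.0142 [0.3655 1.3088 1.4814] F [ 0.2 -0.6 -1.1] g 74.0
t 12.88 [ 467.5 -301.8  269.3] a -0.503 tilt [-0.0022  0.0094] rad -0.0078 [0.3637 1.3012 1.4845] F [-0.2 -0.   0.7] g 74.0
t 12.93 [ 468.9 -303.   272.1] a -0.503 tilt [0.0025 0.0054] rad -0.0017 [0.362  1.296  1.4853] F [ 0.7 -1.   0.7] g 74.5
t 12.98 [ 469.8 -303.8  273.9] a -0.503 tilt [0.0056 0.0027] rad 0.0025 [0.3607 1.2932 1.4852] F [ 0.4 -1.4 -0.1] g 74.3
```

Call:
send_rows([
  [[0.039,0,0.012,0,0.074],[0.039,0,0.012,0,0.074]],
])

```text
time: 13.15
tool_pos: [496.8, -320.0, 207.8]
tcp_rot: [-0.003, 1.543, -0.507]
contact_force: [0.3, -0.0, -0.0]
grip_width: 74.0
```

Run:
```python
from h import *
tr(3); go(490.9,-318.7,58)
```

```text
t 13.15 [ 496.8 -320.   207.8] a -0.503 tilt [ 0.0243 -0.0135] rad 0.0273 [0.4409 1.35   1.3234] F [ 0.3 -0.  -0. ] g 74.0
t 13.20 [ 496.2 -319.1  200.1] a -0.503 tilt [ 0.0174 -0.0073] rad 0.0180 [0.4501 1.3564 1.3172] F [-0.6  0.4 -5.4] g 74.2
t 13.25 [ 494.8 -318.2  202.3] a -0.503 tilt [ 0.0149 -0.0054] rad 0.0148 [0.4476 1.3543 1.3249] F [ 0.2  0.3 -0.6] g 73.7
t 13.30 [ 495.  -318.4  205. ] a -0.503 tilt [ 0.0169 -0.0072] rad 0.0176 [0.4445 1.3516 1.3279] F [0.3 0.4 1.6] g 74.4
tool shift mm [147.   -2.5  -6.2]
```

Call:
send_rows([
  [[0.041,-0.001,-0.004,0,0.074]],
])

```text
time: 13.38
tool_pos: [496.7, -321.7, 173.6]
tcp_rot: [-0.049, 1.534, -0.551]
contact_force: [1.8, -1.1, 1.6]
grip_width: 73.5
```

Run:
```python
from h import *
tr(2)
```

```text
t 13.38 [ 496.7 -321.7  173.6] a -0.503 tilt [ 0.0312 -0.0192] rad 0.0362 [0.4622 1.4121 1.2311] F [ 1.8 -1.1  1.6] g 73.5
t 13.43 [ 490.7 -317.2  161.1] a -0.503 tilt [ 0.0154 -0.0062] rad 0.0157 [0.4718 1.4318 1.2223] F [-4.1  2.4 -6.6] g 74.0
t 13.48 [ 489.9 -316.4  162.4] a -0.503 tilt [ 0.0123 -0.0034] rad 0.0116 [0.4711 1.4291 1.2298] F [ 0.1  0.1 -0.9] g 74.1
```

Call:
send_rows([
  [[0.041,-0.001,-0.002,0,0.074]],
])

```text
time: 13.57
tool_pos: [492.9, -320.2, 131.7]
tcp_rot: [-0.011, 1.542, -0.514]
contact_force: [2.3, -2.2, 0.7]
grip_width: 74.2
```

Run:
```python
from h import *
tr(3); go(490.9,-318.7,58)
```

```text
t 13.57 [ 492.9 -320.2  131.7] a -0.503 tilt [ 0.025  -0.0141] rad 0.0281 [0.4978 1.4751 1.1406] F [ 2.3 -2.2  0.7] g 74.2
t 13.62 [ 487.3 -316.   120.1] a -0.503 tilt [ 0.0105 -0.0021] rad 0.0093 [0.5086 1.4913 1.1324] F [-4.2  2.9 -7.7] g 74.0
t 13.67 [ 486.6 -315.3  121.4] a -0.503 tilt [0.0078 0.0003] rad 0.0058 [0.5076 1.4889 1.1394] F [-0.7  0.7 -0.4] g 74.0
t 13.72 [ 487.9 -316.3  123.8] a -0.503 tilt [ 0.011  -0.0023] rad 0.0098 [0.5055 1.4851 1.1412] F [ 0.2 -0.5  0.3] g 74.2
tool shift mm [65.9 -0.9  3. ]
```

Call:
send_rows([
  [[0.034,-0.001,0.003,0,0.074]],
])

```text
time: 13.8
tool_pos: [495.0, -322.3, 98.9]
tcp_rot: [0.012, 1.545, -0.491]
contact_force: [1.7, -0.1, 0.9]
grip_width: 73.9
```

Run:
```python
from h import *
tr(4); go(490.9,-318.7,58)
```

```text
t 13.80 [ 495.  -322.3   98.9] a -0.503 tilt [ 0.0226 -0.0121] rad 0.0250 [0.5388 1.5034 1.0743] F [ 1.7 -0.1  0.9] g 73.9
t 13.85 [ 491.4 -319.7   89.5] a -0.503 tilt [ 0.0124 -0.0035] rad 0.0117 [0.5495 1.5134 1.067 ] F [-2.  1. -5.] g 73.7
t 13.90 [ 490.2 -318.6   90.1] a -0.503 tilt [ 0.0093 -0.0009] rad 0.0076 [0.5484 1.5133 1.0722] F [-0.3 -0.1 -0.9] g 74.0
t 13.95 [ 490.7 -318.9   91.5] a -0.503 tilt [ 0.0107 -0.002 ] rad 0.0094 [0.5468 1.5118 1.0736] F [-0.5 -0.2 -0.1] g 74.0
t 14.00 [ 491.3 -319.3   92.4] a -0.503 tilt [ 0.0124 -0.0035] rad 0.0117 [0.5457 1.511  1.0732] F [-0.2 -0.3  0.6] g 74.1
tool shift mm [34.4  0.3 -1.1]
```

Call:
send_rows([
  [[0.033,0,-0.001,0,0.074]],
])

```text
time: 14.08
tool_pos: [495.4, -322.7, 67.5]
tcp_rot: [-0.001, 1.544, -0.504]
contact_force: [2.4, -1.0, -0.3]
grip_width: 74.0
```

Run:
```python
from h import *
tr(3); o,d=wshot("w9.png");go(490.9,-318.7,58); s=optics.capture("scene")["color"]; crop(s,150,60,110,100,6,"c13.png")
```

```text
t 14.08 [ 495.4 -322.7   67.5] a -0.503 tilt [ 0.0238 -0.0131] rad 0.0266 [0.5754 1.5366 1.0029] F [ 2.4 -1.  -0.3] g 74.0
t 14.13 [ 491.2 -319.3   58.6] a -0.503 tilt [ 0.0135 -0.0044] rad 0.0131 [0.5851 1.5474 0.996 ] F [-2.4  1.4 -5.2] g 74.3
t 14.18 [ 490.  -318.2   59.1] a -0.503 tilt [ 0.0101 -0.0015] rad 0.0086 [0.5844 1.5471 1.0014] F [-0.3  0.2 -0.1] g 73.9
t 14.23 [ 490.5 -318.7   60.4] a -0.503 tilt [ 0.0113 -0.0025] rad 0.0101 [0.5831 1.5454 1.003 ] F [ 0.1 -0.4 -0.2] g 73.9
t 14.28 tcp [ 491.2 -319.3   61.2] a -0.503 tilt [ 0.013 -0.004] q [-0.71  0.58  1.54  0.01  1.   -0.21] F [-0.4 -0.8  0.1] M [-0.13  0.11  0.03] g 73.9
tool shift mm [ 3.2  0.3 -0.6]
```

View pics/c13.png

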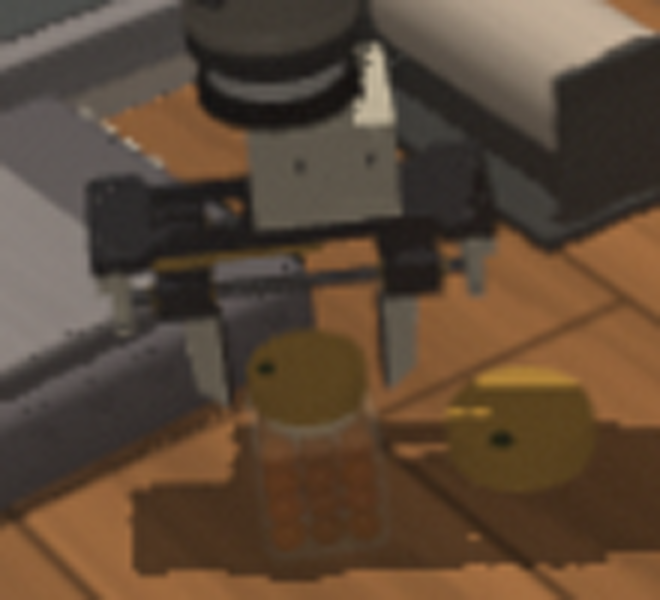

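View pics/w9.png

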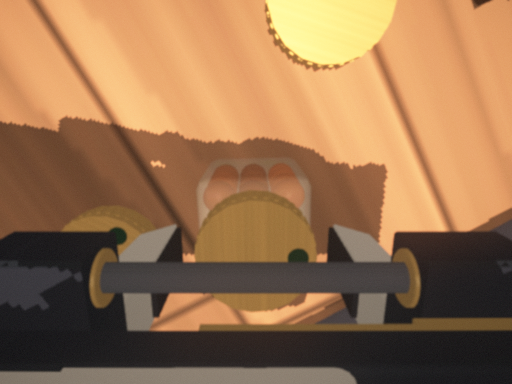

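Call:
send_rows([
  [[0,0,0,0,0.04],[0,0,0,0,0.04],[0,0,0,0,0.04],[0,0,0,0,0.04],[0,0,0,0,0.04]],
])

```text
time: 14.75
tool_pos: [493.2, -320.8, 67.2]
tcp_rot: [0.064, 1.55, -0.439]
contact_force: [-0.5, 0.5, -4.1]
grip_width: 57.3
```

Run:
```python
from h import *
tr(1); s=optics.capture("scene")["color"]; crop(s,150,60,110,100,6,"c14.png")
```

```text
t 14.75 [ 493.2 -320.8   67.2] a -0.503 tilt [ 0.0184 -0.0087] rad 0.0196 [0.5749 1.5384 1.0087] F [-0.5  0.5 -4.1] g 57.3
t 14.80 [ 493.1 -320.7   67.1] a -0.503 tilt [ 0.0183 -0.0085] rad 0.0195 [0.575  1.5385 1.0086] F [ 0.1 -0.1 -3.4] g 57.3
```

View pics/c14.png

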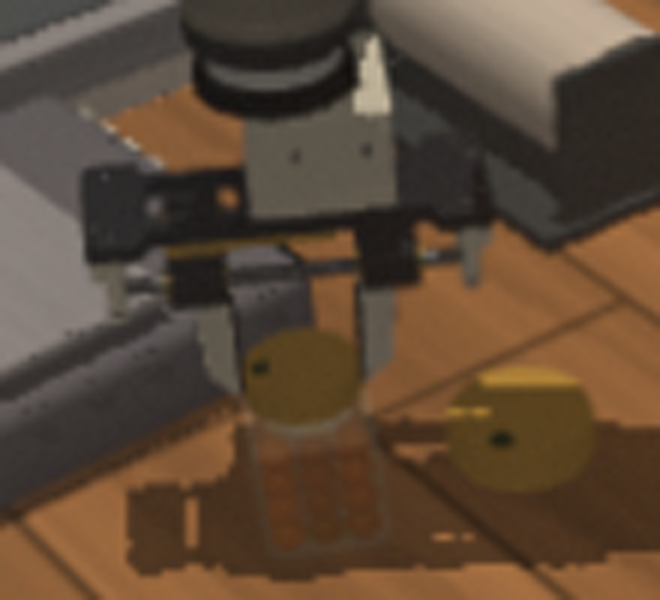

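Call:
send_rows([
  [[-0.015,0,0,0,0.04],[-0.025,0,0,0,0.04],[-0.02,0,0,0,0.04],[0,0,0,0,0.04]],
])

```text
time: 15.18
tool_pos: [490.1, -318.7, 125.1]
tcp_rot: [0.284, 1.559, -0.219]
contact_force: [1.1, -0.5, -3.9]
grip_width: 57.3
```

Run:
```python
from h import *
tr(4); s=optics.capture("scene")["color"]; crop(s,140,40,120,110,6,"c15.png"); o,d=wshot("w10.png")
```

```text
t 15.18 [ 490.1 -318.7  125.1] a -0.503 tilt [ 0.0114 -0.0025] rad 0.0102 [0.5093 1.4748 1.1473] F [ 1.1 -0.5 -3.9] g 57.3
t 15.23 [ 489.4 -318.1  123.1] a -0.503 tilt [ 0.0095 -0.001 ] rad 0.0079 [0.5111 1.4775 1.1451] F [-0.2 -0.6 -4.5] g 57.1
t 15.28 [ 488.7 -317.4  121.6] a -0.503 tilt [0.0074 0.0008] rad 0.0051 [0.5126 1.4795 1.1443] F [-1.5 -0.2 -3.6] g 57.5
t 15.33 [ 488.1 -317.   120.6] a -0.503 tilt [0.0059 0.0021] rad 0.0031 [0.5136 1.4806 1.1443] F [-0.1  0.3 -4.8] g 57.3
t 15.38 [ 487.9 -316.8  120.2] a -0.503 tilt [0.005  0.0028] rad 0.0020 [0.5142 1.4809 1.1445] F [-0.1  0.2 -4.3] g 57.5
t 15.48 tcp [ 487.9 -316.8  120.2] a -0.503 tilt [0.0049 0.003 ] q [-0.71  0.51  1.48  0.01  1.14 -0.21] F [ 1.1  0.2 -4.1] M [-0.07  0.09 -0.03] g 56.9
```

View pics/c15.png

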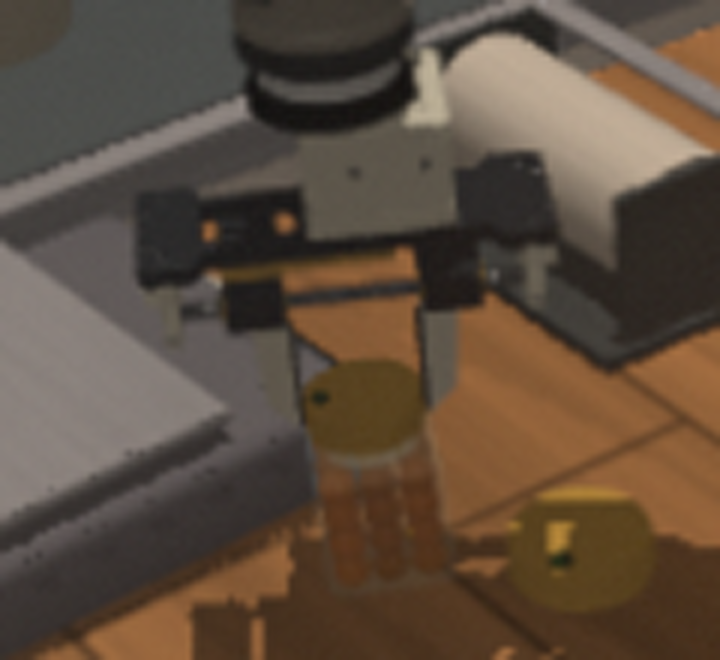

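View pics/w10.png

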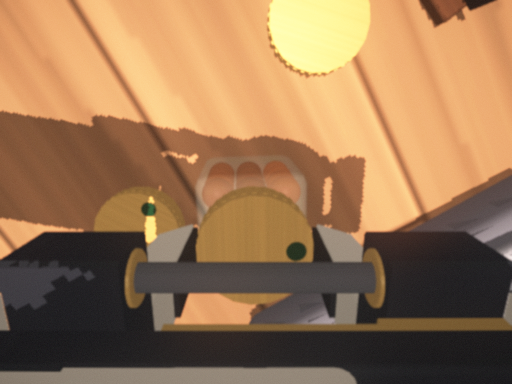

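Call:
send_rows([
  [[-0.03,0,0,0,0.04],[-0.03,0.015,-0.005,0,0.04],[-0.02,0.025,-0.008,0,0.04],[0,0.032,-0.01,0,0.04],[0,0.032,-0.01,0,0.04]],
])

```text
time: 15.9
tool_pos: [506.3, -212.4, 196.8]
tcp_rot: [2.597, 1.561, 2.084]
contact_force: [0.0, 0.7, -4.8]
grip_width: 57.0
```

Run:
```python
from h import *
tr(1)
```

```text
t 15.90 [ 506.3 -212.4  196.8] a -0.513 tilt [-0.0046  0.0082] rad -0.0082 [0.3933 1.4554 1.3011] F [ 0.   0.7 -4.8] g 57.0
t 15.95 [ 507.4 -205.9  197.2] a -0.509 tilt [-0.0038  0.0125] rad -0.0096 [0.391  1.458  1.3022] F [ 1.2  8.5 -4. ] g 57.0
```

Call:
send_rows([
  [[0,0.033,-0.011,0,0.04],[0,0.033,-0.011,0,0.04],[0,0.033,-0.011,0,0.04],[0,0.033,-0.011,0,0.04],[0,0.033,-0.011,0,0.04],[0,0.033,-0.011,0,0.04],[0,0.033,-0.011,0,0.04],[0,0.033,-0.011,0,0.04]],
])

```text
time: 16.62
tool_pos: [558.2, 74.8, 192.8]
tcp_rot: [2.961, 1.553, 2.446]
contact_force: [0.6, -0.6, -4.2]
grip_width: 57.1
```

Run:
```python
from h import *
tr(5); go(570.5,117.5,170)
```

```text
t 16.62 [558.2  74.8 192.8] a -0.514 tilt [-0.0137  0.0114] rad -0.0138 [0.4253 1.4166 1.3134] F [ 0.6 -0.6 -4.2] g 57.1
t 16.67 [558.6  81.5 192.6] a -0.511 tilt [-0.0132  0.0163] rad -0.0133 [0.4273 1.4141 1.3135] F [ 0.4  7.3 -3.7] g 57.6
t 16.72 [558.4  78.5 192.6] a -0.509 tilt [-0.0133  0.0142] rad -0.0134 [0.4264 1.4156 1.313 ] F [ 1.   0.1 -4.4] g 57.0
t 16.77 [558.1  75.7 192.5] a -0.510 tilt [-0.014   0.0118] rad -0.0141 [0.4258 1.4166 1.3133] F [-0.4 -2.  -3.4] g 57.4
t 16.82 [558.   73.9 192.7] a -0.512 tilt [-0.0142  0.0108] rad -0.0143 [0.4253 1.4172 1.3135] F [ 0.5  0.8 -3.7] g 57.4
t 16.87 [558.   73.  192.9] a -0.513 tilt [-0.0138  0.011 ] rad -0.0140 [0.4248 1.4173 1.3135] F [-1.  -0.6 -4.1] g 57.2
tool shift mm [ 23.2  44.8 -10.6]
```

Call:
send_rows([
  [[0,0.008,0,7.1,0.04],[0,0.01,0,7.1,0.04],[0,0.01,0,7.1,0.04],[0,0.008,0,7.1,0.04],[0,0.004,0,7.1,0.04],[0,0,0,7.1,0.04]],
])

```text
time: 17.37
tool_pos: [584.7, 93.5, 190.3]
tcp_rot: [-2.321, 1.55, 2.693]
contact_force: [-0.2, 0.2, -3.6]
grip_width: 57.5
```

Run:
```python
from h import *
tr(4); go(570.5,117.5,170); s=optics.capture("scene")["color"]; crop(s,190,120,130,125,6,"c16.png"); t=optics.capture("top")["color"]; cv2.imwrite("pics/top3.png",t)
```

```text
t 17.37 [584.7  93.5 190.3] a -1.270 tilt [-0.0184  0.0089] rad -0.0182 [0.484  1.3283 1.3475] F [-0.2  0.2 -3.6] g 57.5
t 17.42 [584.4  93.  190.2] a -1.278 tilt [-0.0189  0.0084] rad -0.0187 [0.4838 1.329  1.3475] F [-0.3  0.2 -5.1] g 57.3
t 17.47 [584.2  93.2 190.3] a -1.266 tilt [-0.019   0.0086] rad -0.0188 [0.4833 1.3294 1.3476] F [-1.2 -0.6 -4.2] g 57.0
t 17.52 [584.   93.4 190.4] a -1.261 tilt [-0.0189  0.0088] rad -0.0187 [0.483  1.3296 1.3477] F [-0.1 -0.9 -3.2] g 57.4
t 17.57 [584.   93.7 190.6] a -1.260 tilt [-0.0187  0.0088] rad -0.0185 [0.4828 1.3296 1.3477] F [-0.5 -1.2 -3.8] g 57.3
tool shift mm [ 21.1  -5.3 -26.5]
```

View pics/c16.png

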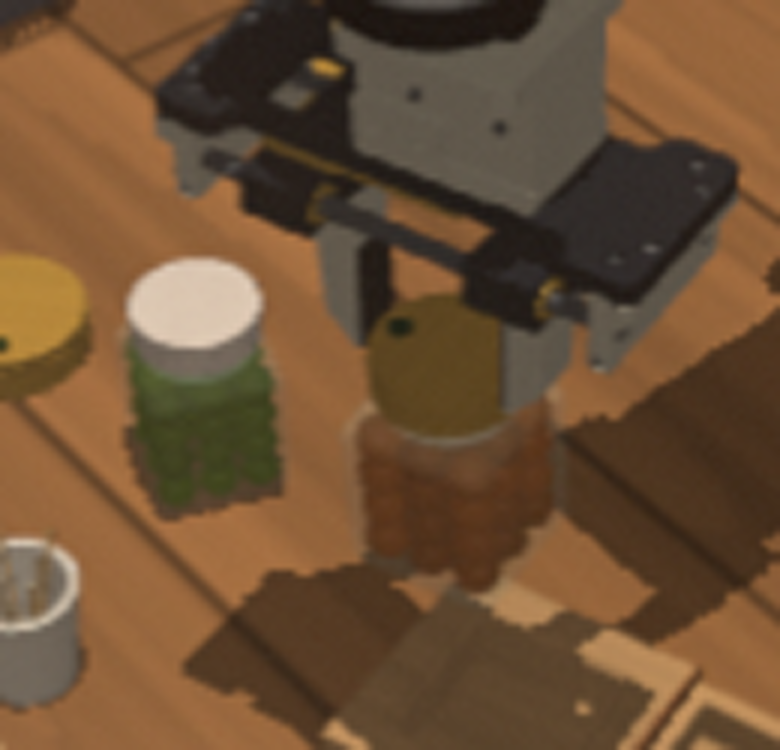

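Call:
send_rows([
  [[0.015,-0.005,-0.027,0,0.04]],
])

```text
time: 17.75
tool_pos: [574.5, 114.9, 178.8]
tcp_rot: [-2.49, 1.558, 2.531]
contact_force: [0.6, 0.4, -3.1]
grip_width: 56.9
```

Run:
```python
from h import *
tr(3); o,d=wshot("w11.png"); t=optics.capture("top"); cv2.imwrite("pics/top4.png",t["color"]); s=optics.capture("scene"); cv2.imwrite("pics/scene4.png",s["color"])
M=R.from_euler('xyz',o["tcp_rot"]).as_matrix()
for X in (-33,): print(proj(d,[o["tool_pos"]+M@np.array([X,y,0]) for y in (0,5)],o))
go(570.5,117.5,120)
a=t["color"][130:230,140:260]; b=s["color"][150:280,210:330]
out=np.zeros((520,800,3),np.uint8); out[:400,:480]=cv2.resize(a,(480,400),interpolation=2); 
cv2.imwrite("pics/c17.png",out[:400,:480]); crop(s["color"],210,150,120,110,6,"c18.png")
```

```text
t 17.75 [574.5 114.9 178.8] a -1.262 tilt [-0.0103  0.0072] rad -0.0098 [0.4757 1.3744 1.3012] F [ 0.6  0.4 -3.1] g 56.9
t 17.80 [568.1 121.5 174.2] a -1.259 tilt [-0.0216  0.0116] rad -0.0207 [0.4766 1.3862 1.2995] F [-4.2  4.6 -7.9] g 56.9
t 17.85 [567.9 120.5 174.5] a -1.257 tilt [-0.0235  0.0102] rad -0.0228 [0.4771 1.3847 1.3026] F [-1.3 -0.6 -3.9] g 57.0
t 17.90 [569.2 119.4 175.4] a -1.257 tilt [-0.0211  0.0091] rad -0.0204 [0.4769 1.3822 1.3029] F [ 0.5 -0.7 -4.1] g 57.6
t 17.95 tcp [570.4 118.8 176.2] a -1.258 tilt [-0.0187  0.0087] q [0.07 0.48 1.38 0.01 1.3  1.32] F [-0.4  0.  -3.3] M [-0.09  0.12 -0.  ] g 57.1
[[254.72083984 249.84836974]
 [254.72140123 240.55056889]]
tool shift mm [56.8 -0.2  1.1]
```

View pics/c18.png

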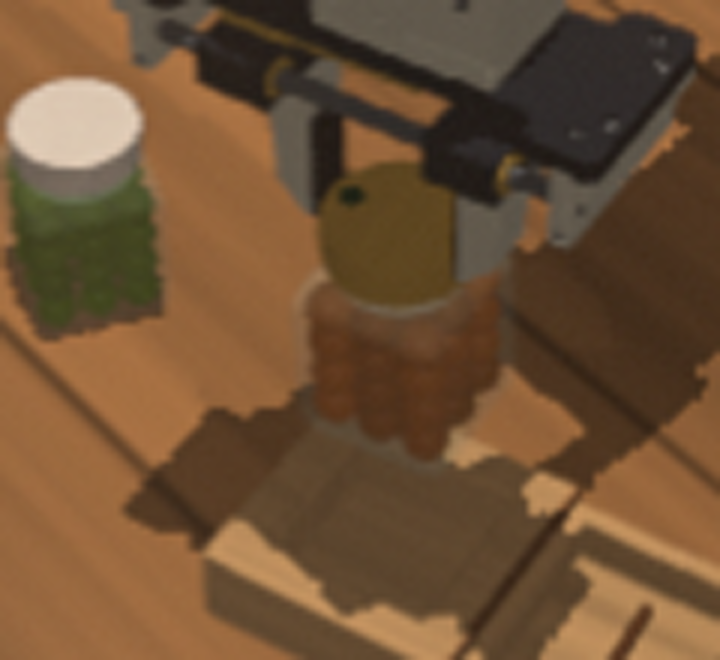

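View pics/w11.png

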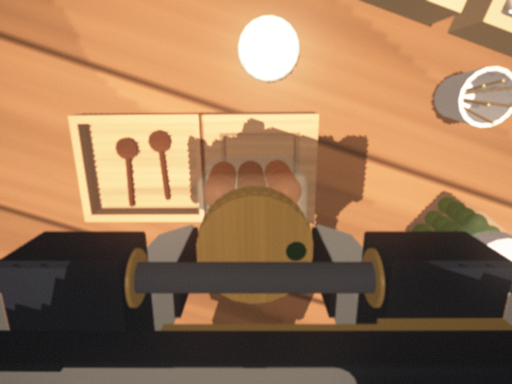

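View pics/c17.png

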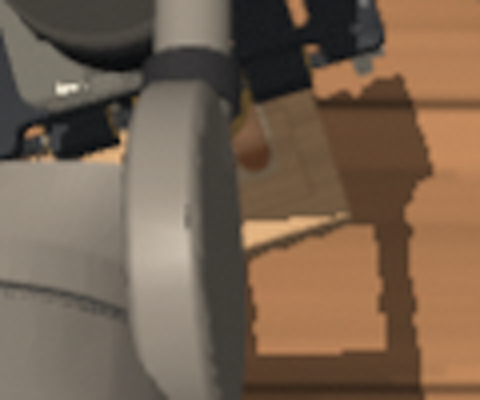

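Run:
```python
from h import *
im=cv2.convertScaleAbs(cv2.imread("pics/w11.png"),alpha=1.5); crop(im,180,100,150,160,5,"c19.png")
d=optics.capture("wrist"); o=wload("w11.png"); print(o["tool_pos"])
print(unproj(d,[[255,244.5]],o["tool_pos"][2]+33,o))
```

```text
[569.20153749 119.39179254 175.39949684]
[[572.71937515 119.86343928 208.39949684]]
```

View pics/c19.png

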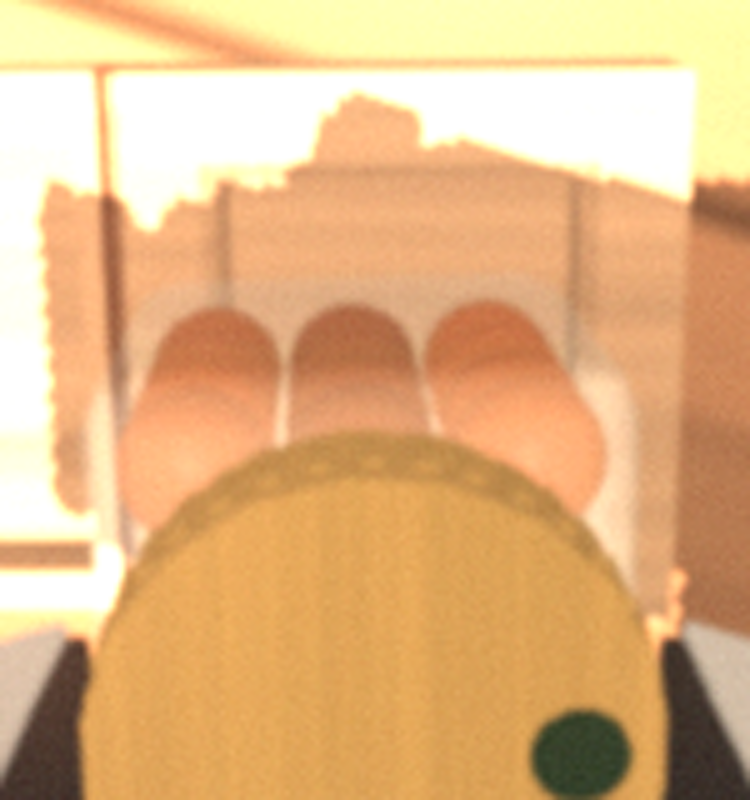

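Run:
```python
from h import *
d=optics.capture("wrist"); o=wload("w11.png"); M=R.from_euler('xyz',o["tcp_rot"]).as_matrix()
f=lambda p:np.array(p)/5+[180,100]-.4
def tool(P): return (np.atleast_2d(P)-o["tool_pos"])@M
c=unproj(d,f([(374,770)]),o["tool_pos"][2]+33.5,o); print("cap",c,tool(c).round(1))
q=unproj(d,f([(100,68),(692,68),(685,300),(110,300),(400,165)]),38,o); print(q.round(1).tolist()); print(tool(q).round(1))
dd=unproj(d,f([(582,755)]),o["tool_pos"][2]+33.5,o); print("dot ang",np.arctan2(*(dd-c)[0,[1,0]]), np.linalg.norm(dd-c))
```

```text
cap [[568.1452144  118.68412827 208.89949684]] [[-33.5  -1.8  -0.2]]
[[606.7, 187.8, 38.0], [640.9, 82.5, 38.0], [599.5, 68.1, 38.0], [564.7, 174.3, 38.0], [607.0, 128.7, 38.0]]
[[137.2  59.1 -51.4]
 [135.5  59.2  59.3]
 [136.3  15.3  60.2]
 [138.   15.  -51.5]
 [136.7  41.2   4.9]]
dot ang -1.1704767859771823 20.67030247637164
```

Run:
```python
from h import *
tr(0); go(573,118.2,145)
```

```text
t 18.15 [571.3 118.  176.8] a -1.260 tilt [-0.0171  0.0089] rad -0.0165 [0.4767 1.3786 1.3027] F [ 0.7 -0.5 -3.8] g 57.0
tool shift mm [31.7  2.1  0.8]
```

Call:
send_rows([
  [[0.03,0.002,0,0,0.04],[0.03,0,0,0,0.04]],
])

```text
time: 18.32
tool_pos: [578.2, 118.6, 123.1]
tcp_rot: [2.876, 1.561, 1.616]
contact_force: [-1.0, -1.4, -4.5]
grip_width: 57.4
```

Run:
```python
from h import *
tr(4); go(573,118.2,100); o,d=wshot("w12.png"); s=optics.capture("scene"); crop(s["color"],210,150,120,110,6,"c20.png")
im=cv2.convertScaleAbs(cv2.imread("pics/w12.png"),alpha=1.5); crop(im,180,100,150,160,5,"c21.png")
```

```text
t 18.32 [578.2 118.6 123.1] a -1.260 tilt [-0.0004  0.0098] rad 0.0002 [0.5265 1.4505 1.1644] F [-1.  -1.4 -4.5] g 57.4
t 18.37 [574.9 118.3 117. ] a -1.261 tilt [-0.0098  0.009 ] rad -0.0092 [0.5326 1.4581 1.1601] F [-1.5 -0.4 -9.9] g 57.2
t 18.42 [574.3 118.3 118.8] a -1.261 tilt [-0.0121  0.0089] rad -0.0115 [0.5311 1.4553 1.1667] F [-0.3 -0.2 -4.2] g 57.1
t 18.47 [575.4 118.5 121.2] a -1.260 tilt [-0.0092  0.0092] rad -0.0086 [0.529  1.4519 1.1693] F [-0.5  0.2 -3.9] g 57.1
t 18.52 [576.8 118.7 122.9] a -1.260 tilt [-0.0053  0.0095] rad -0.0046 [0.5273 1.4495 1.1694] F [ 1.2 -0.3 -3.6] g 57.2
tool shift mm [22.9 -3.8 -0.4]
t 18.57 tcp [577.6 118.8 124. ] a -1.260 tilt [-0.0028  0.0097] q [0.07 0.53 1.45 0.01 1.17 1.32] F [-1.   0.9 -3.3] M [-0.08  0.23 -0.04] g 57.1
```

View pics/c20.png

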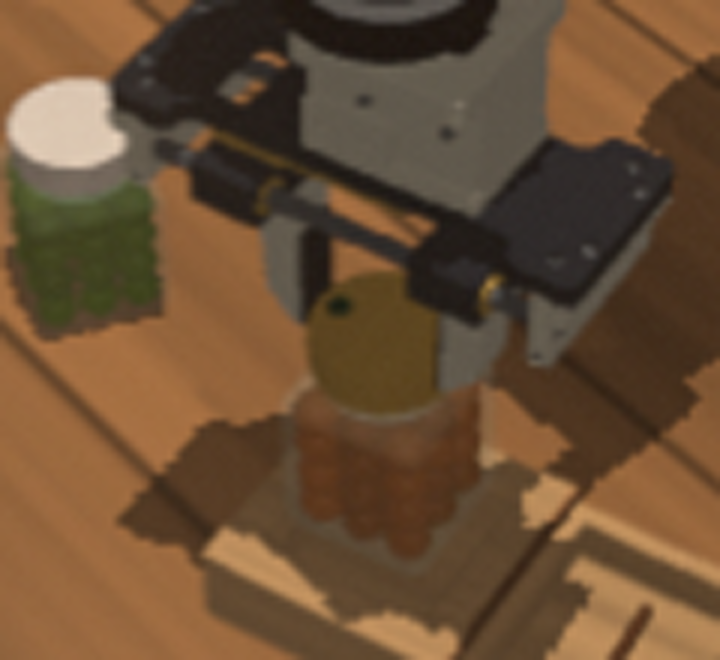

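View pics/c21.png

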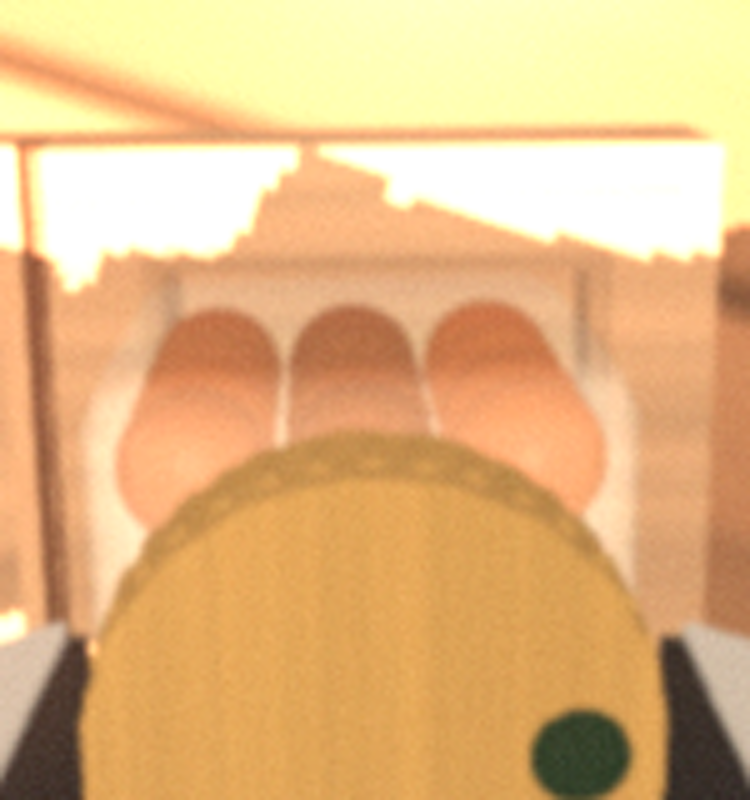

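Run:
```python
from h import *
d=optics.capture("wrist"); o=wload("w12.png"); M=R.from_euler('xyz',o["tcp_rot"]).as_matrix()
f=lambda p:np.array(p)/5+[180,100]-.4
def tool(P): return (np.atleast_2d(P)-o["tool_pos"])@M
print(o["tool_pos"])
c=unproj(d,f([(374,770)]),o["tool_pos"][2]+33.5,o); print("cap",c,tool(c).round(1))
q=unproj(d,f([(20,141),(723,141)]),38,o); print(q.round(1).tolist()); print(tool(q).round(1)); print("pocket",q.mean(0)[:2]-55*M[:2,1])
# shoulder edges at z base+72
zb=o["tool_pos"][2]-67
print("sh",tool(unproj(d,f([(90,480),(635,480)]),zb+72,o)).round(1))
# base far edge
b=unproj(d,f([(370,278)]),zb,o); print("base far edge",tool(b).round(1), "-> center y",tool(b)[0,1]-32)
tr(0); go(573,118.2,100)
```

```text
[576.84835714 118.70661813 122.91482303]
cap [[575.3058347  117.99572296 156.41482303]] [[-33.5  -1.8  -0.2]]
[[606.8, 188.6, 38.0], [641.0, 82.2, 38.0]]
[[ 85.4  50.  -56.5]
 [ 84.2  50.1  55.3]]
pocket [571.49619932 118.56393011]
sh [[ -4.7  19.9 -32.1]
 [ -5.4  20.1  29.1]]
base far edge [[66.9 31.  -0.7]] -> center y -0.9855766191718836
t 18.67 [577.9 119.  124.4] a -1.260 tilt [-0.0014  0.0098] rad -0.0008 [0.5254 1.4484 1.1685] F [-0.4 -0.5 -3.4] g 56.8
tool shift mm [24.4 -4.9 -0.5]
```

Call:
send_rows([
  [[0.014,-0.005,0,0,0.04]],
])

```text
time: 18.75
tool_pos: [576.4, 117.9, 114.3]
tcp_rot: [2.237, 1.558, 0.977]
contact_force: [0.5, -0.8, -4.1]
grip_width: 57.1
```

Run:
```python
from h import *
tr(5); go(573,118.5,90)
```

```text
t 18.75 [576.4 117.9 114.3] a -1.260 tilt [0.0071 0.0105] rad 0.0077 [0.5278 1.4751 1.131 ] F [ 0.5 -0.8 -4.1] g 57.1
t 18.80 [573.1 117.4 110.4] a -1.260 tilt [0.     0.0098] rad 0.0006 [0.5304 1.4825 1.1281] F [-3.2 -0.3 -6.4] g 57.4
t 18.85 [572.3 117.4 110.4] a -1.260 tilt [-0.0028  0.0096] rad -0.0022 [0.5306 1.482  1.1312] F [-1.3 -0.9 -3.6] g 57.2
t 18.90 [572.8 117.6 110.9] a -1.260 tilt [-0.0019  0.0098] rad -0.0012 [0.5305 1.4806 1.1318] F [ 1.4  0.5 -4.4] g 57.0
t 18.95 [573.5 117.6 111.4] a -1.260 tilt [-0.0004  0.0099] rad 0.0002 [0.5303 1.4795 1.1316] F [ 0.1 -0.  -3.8] g 57.3
t 19.00 [573.8 117.7 111.5] a -1.260 tilt [0.0002 0.01  ] rad 0.0008 [0.5303 1.4791 1.1314] F [ 0.4 -0.2 -4. ] g 56.9
tool shift mm [21.5 -0.5 -0.8]
```

Call:
send_rows([
  [[0.014,-0.0005,-0.0005,0,0.04]],
])

```text
time: 19.08
tool_pos: [575.2, 118.6, 101.3]
tcp_rot: [2.328, 1.558, 1.068]
contact_force: [-16.3, 9.7, 39.5]
grip_width: 57.4
```

Run:
```python
from h import *
tr(4); go(573,118.5,78)
```

```text
t 19.08 [575.2 118.6 101.3] a -1.260 tilt [0.0061 0.011 ] rad 0.0068 [0.5405 1.4924 1.1018] F [-16.3   9.7  39.5] g 57.4
t 19.13 [572.7 119.3  99. ] a -1.260 tilt [0.0003 0.0119] rad 0.0010 [0.5423 1.4964 1.1019] F [-8.8  2.1 15.1] g 57.4
t 19.18 [572.8 119.2  99.9] a -1.260 tilt [0.0006 0.0116] rad 0.0014 [0.5414 1.4954 1.1035] F [-8.7  3.1 16. ] g 57.3
t 19.23 [573.4 119.3 100.6] a -1.260 tilt [0.0022 0.0116] rad 0.0030 [0.5407 1.4944 1.1035] F [-6.2  2.3 12.5] g 57.1
t 19.28 [573.8 119.3 100.8] a -1.260 tilt [0.0032 0.0118] rad 0.0040 [0.5405 1.494  1.1031] F [-5.4  3.1 11.2] g 57.0
tool shift mm [22.8 -1.2  0.8]
```

Call:
send_rows([
  [[0.002,-0.002,-0.0015,0,0.04]],
])

```text
time: 19.37
tool_pos: [573.1, 120.4, 101.3]
tcp_rot: [2.254, 1.557, 0.995]
contact_force: [1.7, -3.8, -2.0]
grip_width: 57.2
```

Run:
```python
from h import *
tr(3); o,d=wshot("w13.png"); s=optics.capture("scene"); crop(s["color"],210,150,120,110,6,"c22.png")
im=cv2.convertScaleAbs(cv2.imread("pics/w13.png"),alpha=1.5); crop(im,180,100,150,160,5,"c23.png")
```

```text
t 19.37 [573.1 120.4 101.3] a -1.259 tilt [0.0077 0.0119] rad 0.0085 [0.5366 1.4995 1.097 ] F [ 1.7 -3.8 -2. ] g 57.2
t 19.42 [573.1 120.2 101.1] a -1.259 tilt [0.0085 0.0113] rad 0.0092 [0.5364 1.5005 1.0955] F [ 2.  -1.9 -1.1] g 57.3
t 19.47 [572.9 120.  100.7] a -1.259 tilt [0.0074 0.0112] rad 0.0081 [0.537  1.5006 1.0959] F [-1.1 -1.7  3.7] g 57.2
t 19.52 [572.6 120.  100.6] a -1.259 tilt [0.0065 0.0114] rad 0.0072 [0.5372 1.5007 1.0964] F [-1.3 -1.6  6.7] g 57.6
t 19.57 tcp [572.5 120.  100.4] a -1.260 tilt [0.0059 0.0114] q [0.07 0.54 1.5  0.01 1.1  1.32] F [-2.  -1.1  7.3] M [-0.56  0.32  0.07] g 57.4
```

View pics/c22.png

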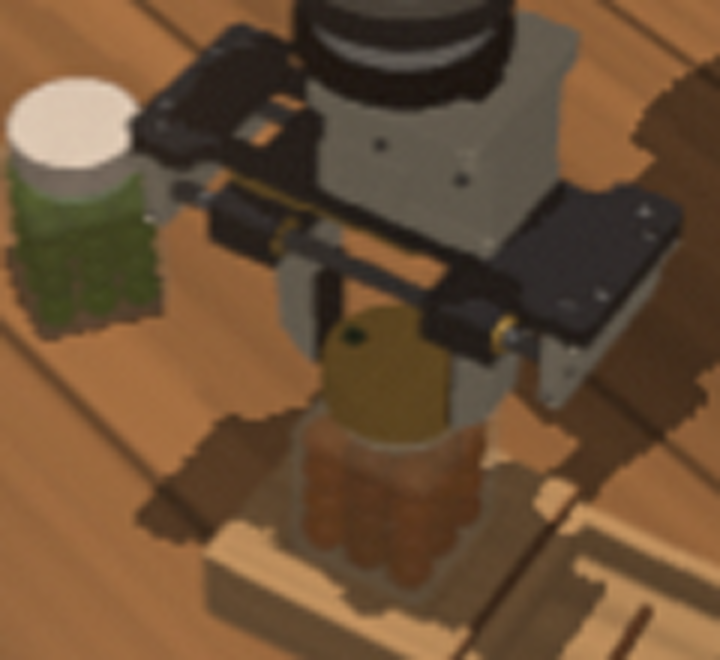

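View pics/c23.png

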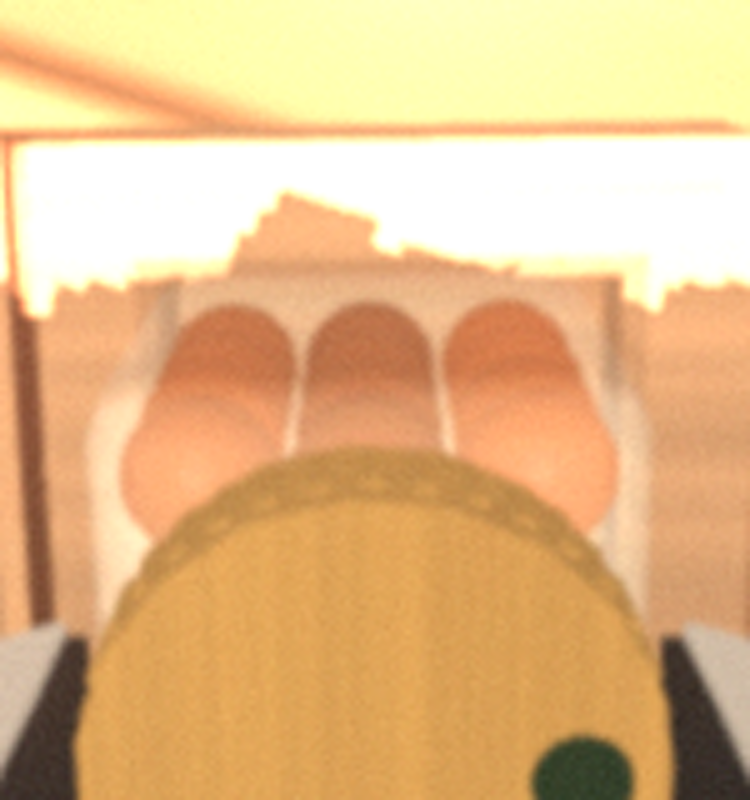

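Run:
```python
from h import *
d=optics.capture("wrist"); o=wload("w13.png"); M=R.from_euler('xyz',o["tcp_rot"]).as_matrix()
f=lambda p:np.array(p)/5+[180,100]-.4
def tool(P): return (np.atleast_2d(P)-o["tool_pos"])@M
print(o["tool_pos"])
c=unproj(d,f([(374,798)]),o["tool_pos"][2]+36.5,o); print("cap",c,tool(c).round(1))
dd=unproj(d,f([(583,780)]),o["tool_pos"][2]+36.5,o); print("dot ang",np.arctan2(*(dd-c)[0,[1,0]]), np.linalg.norm(dd-c))
q=unproj(d,f([(10,139),(748,134)]),38,o); print(q.round(1).tolist()); print(tool(q).round(1)); print("pocket",q.mean(0)[:2]-55*M[:2,1])
e=q[1]-q[0]; print("yaw",np.arctan2(e[1],e[0]))
zb=o["tool_pos"][2]-64
print("sh",tool(unproj(d,f([(90,440),(648,440)]),zb+72,o)).round(1))
P=tool(np.array([[571.5,118.3,38]])); print("pocket in tool",P.round(1))
tr(0)
```

```text
[572.61716084 119.97237123 100.55628422]
cap [[569.22994798 118.70237789 137.05628422]] [[-36.5  -3.3  -0.2]]
dot ang -1.1618258894363598 20.485605962987126
[[606.3, 187.5, 38.0], [640.1, 85.1, 38.0]]
[[ 63.5  52.1 -53.4]
 [ 62.6  52.9  54.5]]
pocket [570.8280465 119.4284571]
yaw -1.2523035743633284
sh [[ -7.5  25.3 -31.4]
 [ -8.   25.4  29.9]]
pocket in tool [[62.5 -2.2  1.8]]
t 19.67 [572.4 119.9 100.4] a -1.260 tilt [0.0058 0.0115] rad 0.0065 [0.5375 1.5007 1.0969] F [-2.2 -1.9  7.6] g 57.6
```

Call:
send_rows([
  [[0.002,-0.0025,0.001,0,0.04]],
])

```text
time: 19.75
tool_pos: [571.3, 118.7, 100.0]
tcp_rot: [2.255, 1.556, 0.995]
contact_force: [-3.7, 2.4, 7.8]
grip_width: 57.4
```

```bash
cat >> h.py <<'E'
def ft():
    o,M,a=pose(); print("F tool",(M.T@o["contact_force"]).round(1),"M tool",(M.T@o["moment"]).round(2))
E
python3 - <<'E'
from h import *
tr(4); ft()
E
```

```text
t 19.75 [571.3 118.7 100. ] a -1.260 tilt [0.0081 0.0124] rad 0.0088 [0.5343 1.5078 1.0906] F [-3.7  2.4  7.8] g 57.4
t 19.80 [570.6 118.6  99.7] a -1.260 tilt [0.0071 0.0127] rad 0.0079 [0.534  1.5093 1.0904] F [-4.1  1.4  7.9] g 57.1
t 19.85 [570.7 118.7  99.7] a -1.260 tilt [0.0071 0.0127] rad 0.0078 [0.5341 1.509  1.0906] F [-2.9  0.9  6.3] g 57.4
t 19.90 [570.8 118.8  99.7] a -1.260 tilt [0.0071 0.0127] rad 0.0079 [0.5342 1.5088 1.0907] F [-2.3  1.4  7.1] g 57.6
t 19.95 [570.8 118.8  99.8] a -1.260 tilt [0.0071 0.0127] rad 0.0079 [0.5343 1.5086 1.0907] F [-2.2  1.   7.6] g 57.2
F tool [-7.6 -1.7 -1.7] M tool [-0.12  0.36 -0.38]
```

Call:
send_rows([
  [[0.003,-0.003,-0.0005,0,0.04]],
])

```text
time: 20.03
tool_pos: [569.1, 118.8, 98.7]
tcp_rot: [2.171, 1.554, 0.912]
contact_force: [-2.8, -2.2, 12.0]
grip_width: 57.7
```

Run:
```python
from h import *
tr(3); ft(); o,d=wshot("w14.png"); s=optics.capture("scene"); crop(s["color"],210,150,120,110,6,"c24.png")
im=cv2.convertScaleAbs(cv2.imread("pics/w14.png"),alpha=1.5); crop(im,180,100,150,160,5,"c25.png")
```

```text
t 20.03 [569.1 118.8  98.7] a -1.260 tilt [0.0104 0.0134] rad 0.0112 [0.5308 1.5182 1.0813] F [-2.8 -2.2 12. ] g 57.7
t 20.08 [568.3 118.6  98.4] a -1.260 tilt [0.0094 0.013 ] rad 0.0102 [0.5304 1.5201 1.0809] F [-3.1 -0.7  9.1] g 57.2
t 20.13 [568.3 118.6  98.5] a -1.260 tilt [0.0093 0.013 ] rad 0.0101 [0.5305 1.5197 1.0813] F [-2.8 -0.3  8.6] g 57.4
t 20.18 [568.4 118.6  98.5] a -1.260 tilt [0.0092 0.0131] rad 0.0100 [0.5306 1.5195 1.0816] F [-3.9 -0.   9.3] g 57.4
F tool [-9.4 -3.6 -1.2] M tool [-0.08  0.06 -0.6 ]
t 20.23 tcp [568.4 118.6  98.5] a -1.260 tilt [0.0092 0.0131] q [0.07 0.53 1.52 0.01 1.08 1.32] F [-3.8  0.3  8. ] M [-0.19  0.53  0.08] g 57.3
```

View pics/c24.png

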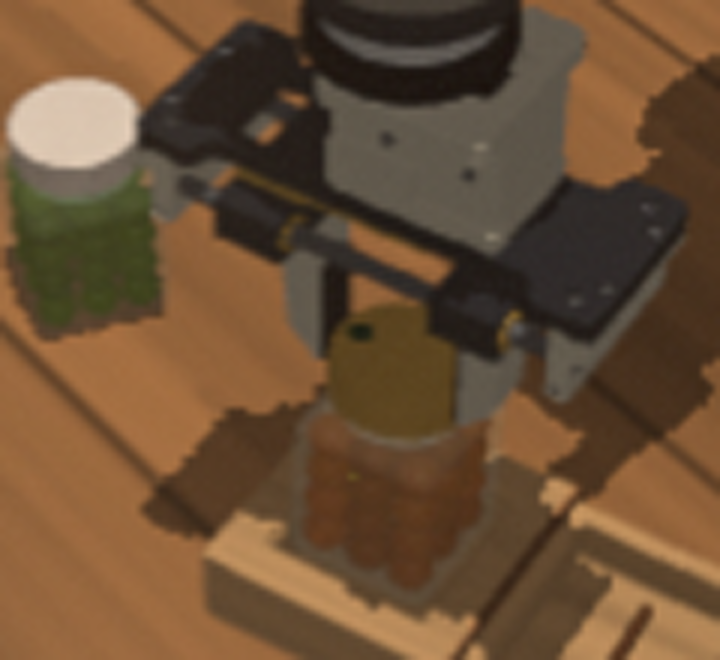

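View pics/c25.png

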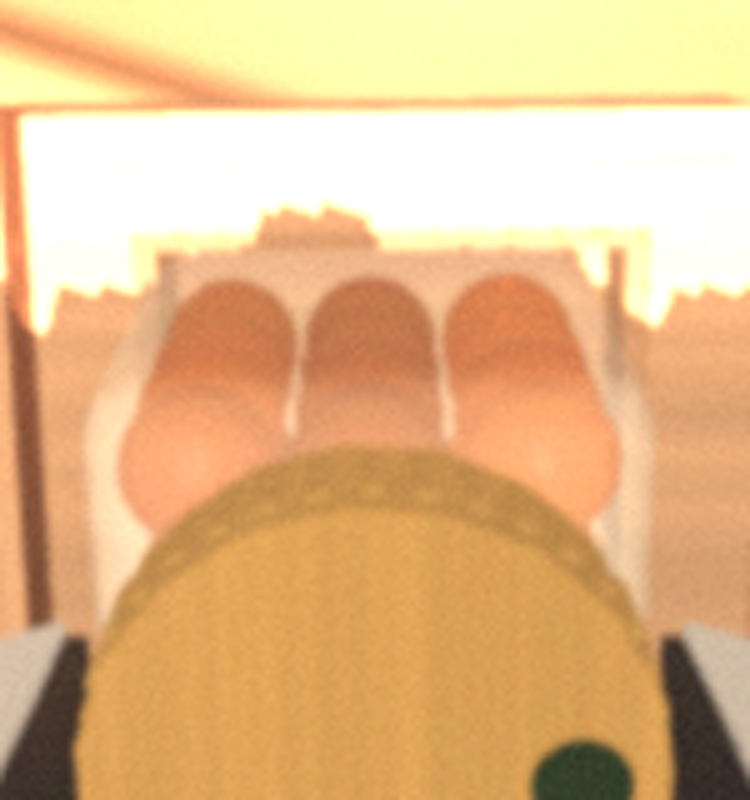

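Call:
send_rows([
  [[-0.004,-0.001,0,0,0.04],[0,-0.002,0,0,0.04]],
])

```text
time: 20.45
tool_pos: [565.9, 117.7, 103.0]
tcp_rot: [2.209, 1.554, 0.949]
contact_force: [0.3, 0.2, -4.2]
grip_width: 57.4
```

Run:
```python
from h import *
tr(3); ft(); o,d=wshot("w15.png")
im=cv2.convertScaleAbs(cv2.imread("pics/w15.png"),alpha=1.5); crop(im,180,100,150,160,5,"c26.png")
```

```text
t 20.45 [565.9 117.7 103. ] a -1.260 tilt [0.0097 0.0135] rad 0.0105 [0.521  1.5226 1.0876] F [ 0.3  0.2 -4.2] g 57.4
t 20.50 [565.1 117.5 102.3] a -1.260 tilt [0.0082 0.0133] rad 0.0090 [0.5213 1.5243 1.0871] F [-0.5 -0.6 -3.3] g 57.3
t 20.55 [565.2 117.5 102. ] a -1.260 tilt [0.008  0.0132] rad 0.0088 [0.5217 1.5243 1.0868] F [ 0.1 -0.4 -3.3] g 57.3
t 20.60 [565.3 117.5 101.9] a -1.260 tilt [0.008 0.013] rad 0.0088 [0.522  1.5241 1.0867] F [ 0.3 -0.  -3.5] g 57.4
F tool [3.5 0.2 0.1] M tool [ 0.   -0.19 -0.16]
t 20.65 tcp [565.4 117.4 101.9] a -1.260 tilt [0.0081 0.0129] q [0.06 0.52 1.52 0.01 1.09 1.32] F [ 0.3 -0.3 -2.7] M [-0.19  0.05 -0.01] g 57.7
```

View pics/c26.png

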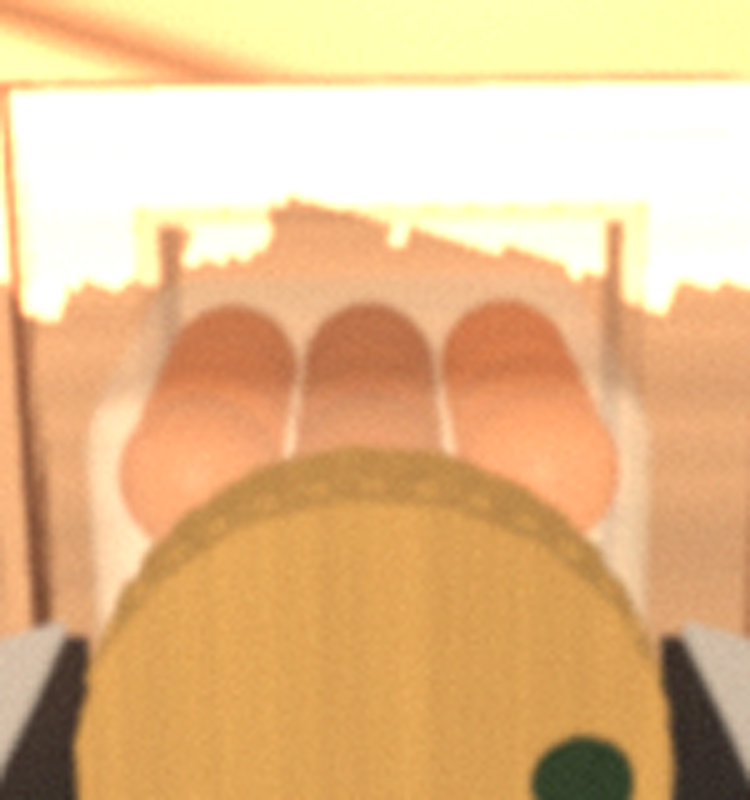

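Run:
```python
from h import *
d=optics.capture("wrist"); o=wload("w15.png"); M=R.from_euler('xyz',o["tcp_rot"]).as_matrix()
f=lambda p:np.array(p)/5+[180,100]-.4
def tool(P): return (np.atleast_2d(P)-o["tool_pos"])@M
q=unproj(d,f([(135,212),(648,207),(8,88),(750,78)]),38,o);print(tool(q).round(1)); print(q.round(1).tolist())
print("base",tool(unproj(d,f([(370,279)]),38,o)).round(1))
# jar bottom corner lines: body left/right edges near base
print("sh",tool(unproj(d,f([(92,440),(648,440)]),38+72,o)).round(1))
tr(0)
```

```text
[[ 64.7  41.3 -35.7]
 [ 64.   42.1  40.5]
 [ 65.1  59.4 -53.6]
 [ 64.1  60.8  54.6]]
[[594.2, 164.9, 38.0], [618.3, 92.6, 38.0], [605.9, 187.5, 38.0], [640.4, 84.9, 38.0]]
base [[64.3 31.3 -0.7]]
sh [[ -7.5  25.3 -31.2]
 [ -8.1  25.5  29.9]]
t 20.70 [565.4 117.5 101.9] a -1.260 tilt [0.008 0.013] rad 0.0088 [0.5222 1.5239 1.0868] F [-0.6 -0.5 -2.9] g 57.4
```

Call:
send_rows([
  [[-0.001,0.0045,0.0025,0,0.04]],
])

```text
time: 20.78
tool_pos: [569.4, 116.6, 102.3]
tcp_rot: [2.421, 1.557, 1.161]
contact_force: [-0.1, 0.9, -4.4]
grip_width: 57.4
```

Run:
```python
from h import *
tr(3); ft()
```

```text
t 20.78 [569.4 116.6 102.3] a -1.260 tilt [0.0057 0.0131] rad 0.0064 [0.5292 1.5098 1.0961] F [-0.1  0.9 -4.4] g 57.4
t 20.83 [571.1 116.3 102.7] a -1.260 tilt [0.0079 0.013 ] rad 0.0087 [0.5304 1.5067 1.0959] F [ 2.1 -0.5 -3. ] g 57.4
t 20.88 [571.1 116.3 102.7] a -1.260 tilt [0.0082 0.013 ] rad 0.0090 [0.5301 1.5071 1.0954] F [-0.5 -0.1 -4. ] g 57.2
t 20.93 [570.6 116.4 102.6] a -1.260 tilt [0.0076 0.013 ] rad 0.0084 [0.5298 1.5078 1.0956] F [-0.7 -0.5 -4.2] g 57.5
F tool [ 4.2 -0.9  0.3] M tool [ 0.01 -0.05 -0.2 ]
```

Call:
send_rows([
  [[0.006,0,0,0,0.04]],
])

```text
time: 21.02
tool_pos: [571.5, 116.5, 97.2]
tcp_rot: [2.214, 1.555, 0.954]
contact_force: [0.5, -0.0, -4.7]
grip_width: 57.1
```

Run:
```python
from h import *
tr(3); ft()
```

```text
t 21.02 [571.5 116.5  97.2] a -1.260 tilt [0.0094 0.0133] rad 0.0102 [0.5361 1.5134 1.082 ] F [ 0.5 -0.  -4.7] g 57.1
t 21.07 [570.4 116.4  95.2] a -1.260 tilt [0.0064 0.0131] rad 0.0072 [0.5383 1.5159 1.0803] F [-0.4 -1.2 -5.7] g 57.3
t 21.12 [569.8 116.4  95.3] a -1.260 tilt [0.0052 0.0129] rad 0.0059 [0.538  1.5161 1.0816] F [-0.  -0.1 -5.1] g 57.4
t 21.17 [570.  116.4  95.7] a -1.260 tilt [0.0056 0.013 ] rad 0.0063 [0.5376 1.5156 1.0821] F [ 0.4  0.2 -4.1] g 57.3
F tool [4.1 0.4 0. ] M tool [-0.   -0.03 -0.2 ]
```

Call:
send_rows([
  [[0.008,0,0,0,0.04]],
])

```text
time: 21.25
tool_pos: [571.1, 116.7, 88.7]
tcp_rot: [2.256, 1.555, 0.996]
contact_force: [0.8, 1.1, -4.3]
grip_width: 57.7
```

Run:
```python
from h import *
tr(3); ft()
```

```text
t 21.25 [571.1 116.7  88.7] a -1.260 tilt [0.0086 0.0132] rad 0.0093 [0.5457 1.5229 1.0636] F [ 0.8  1.1 -4.3] g 57.7
t 21.30 [569.5 116.6  86. ] a -1.260 tilt [0.0043 0.0129] rad 0.0050 [0.5487 1.5263 1.0616] F [-1.  -0.5 -6.3] g 57.2
t 21.35 [568.9 116.5  86.1] a -1.260 tilt [0.0028 0.0128] rad 0.0035 [0.5484 1.5262 1.0634] F [-0.4 -0.2 -4.8] g 57.5
t 21.40 [569.3 116.5  86.6] a -1.260 tilt [0.0035 0.0128] rad 0.0042 [0.5479 1.5254 1.064 ] F [ 0.4 -0.1 -3.9] g 57.4
F tool [3.9 0.3 0.3] M tool [ 0.01 -0.01 -0.15]
```

Call:
send_rows([
  [[0.008,0.0,0,0,0.04]],
])

```text
time: 21.48
tool_pos: [570.4, 116.7, 79.7]
tcp_rot: [2.364, 1.556, 1.104]
contact_force: [0.5, 0.3, -3.7]
grip_width: 57.5
```

Run:
```python
from h import *
tr(3); ft(); o,d=wshot("w16.png")
im=cv2.convertScaleAbs(cv2.imread("pics/w16.png"),alpha=1.5); crop(im,180,100,150,160,5,"c27.png")
s=optics.capture("scene"); crop(s["color"],210,150,120,110,6,"c28.png")
```

```text
t 21.48 [570.4 116.7  79.7] a -1.260 tilt [0.0066 0.0131] rad 0.0073 [0.5563 1.5324 1.0456] F [ 0.5  0.3 -3.7] g 57.5
t 21.53 [568.8 116.6  77.1] a -1.260 tilt [0.0025 0.0128] rad 0.0032 [0.5591 1.5356 1.0436] F [-1.  -0.2 -5.2] g 57.5
t 21.58 [568.2 116.6  77.2] a -1.260 tilt [0.0008 0.0127] rad 0.0015 [0.5589 1.5356 1.0455] F [-0.2  0.1 -3.7] g 57.6
t 21.63 [568.6 116.6  77.8] a -1.260 tilt [0.0016 0.0127] rad 0.0023 [0.5584 1.5348 1.0461] F [-0.2  0.4 -3.8] g 57.2
F tool [ 3.8 -0.1 -0.4] M tool [-0.01 -0.02 -0.14]
t 21.68 tcp [569.  116.7  78.2] a -1.260 tilt [0.0026 0.0128] q [0.06 0.56 1.53 0.01 1.05 1.32] F [ 0.7 -0.6 -4. ] M [-0.08  0.13 -0.  ] g 57.2
```

View pics/c27.png

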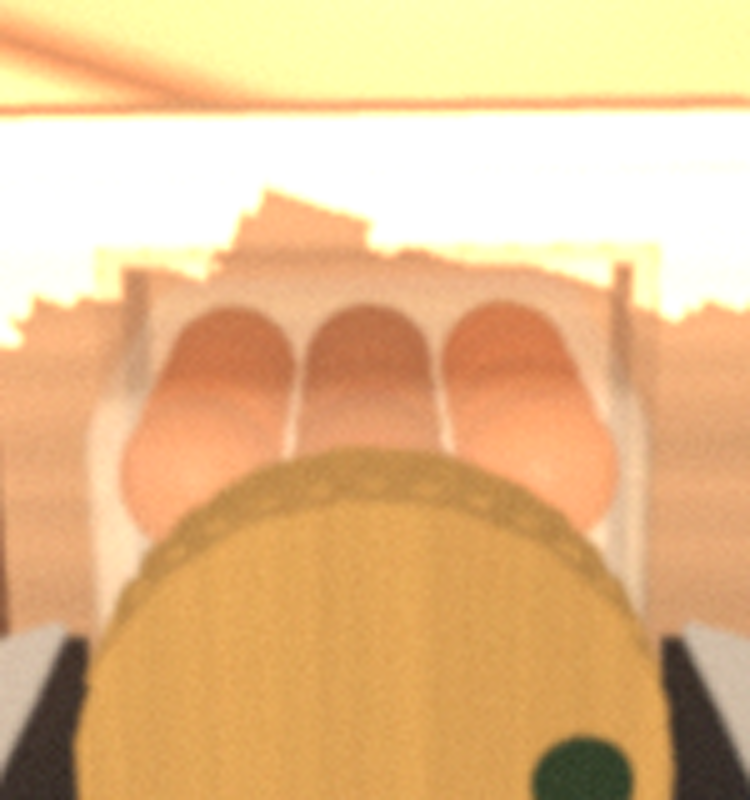

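View pics/c28.png

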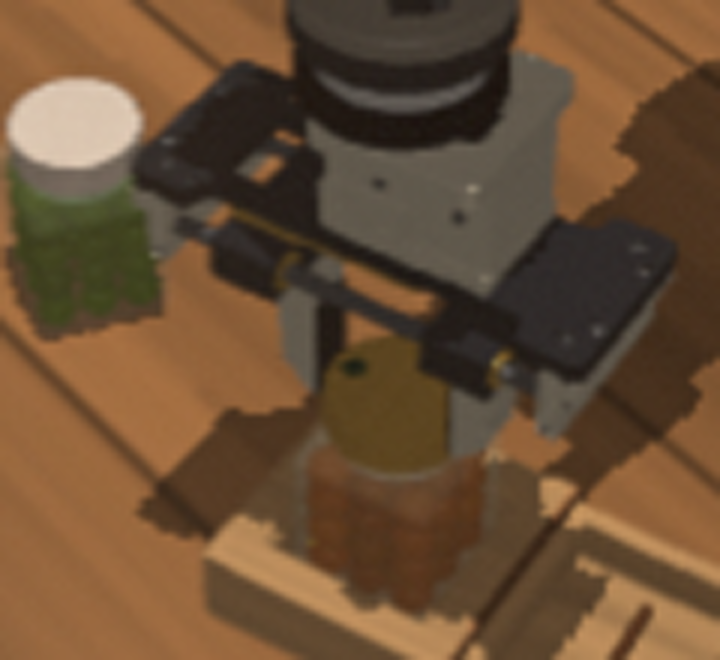

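Call:
send_rows([
  [[0.006,0.0,0,0,0.04]],
])

```text
time: 21.82
tool_pos: [570.8, 117.0, 74.0]
tcp_rot: [2.343, 1.555, 1.083]
contact_force: [3.9, 5.0, 15.5]
grip_width: 57.1
```

Run:
```python
from h import *
tr(4); ft()
```

```text
t 21.82 [570.8 117.   74. ] a -1.260 tilt [0.0072 0.0135] rad 0.0080 [0.5634 1.5379 1.0323] F [ 3.9  5.  15.5] g 57.1
t 21.87 [571.7 117.6  73.8] a -1.260 tilt [0.0096 0.0147] rad 0.0104 [0.5639 1.5376 1.0297] F [ 2.6  4.6 15.2] g 57.4
t 21.92 [572.  117.5  74.4] a -1.260 tilt [0.0102 0.0143] rad 0.0110 [0.5633 1.5367 1.0306] F [1.3 1.1 4.2] g 57.3
t 21.97 [571.7 117.4  74.4] a -1.260 tilt [0.0095 0.014 ] rad 0.0103 [0.5631 1.5369 1.0313] F [2.5 1.8 5.6] g 57.6
t 22.02 [571.6 117.4  74.5] a -1.260 tilt [0.0094 0.014 ] rad 0.0102 [0.563  1.537  1.0315] F [1.8 2.1 5.5] g 57.0
F tool [-5.5  2.4 -1.5] M tool [0.06 0.16 0.21]
```

Call:
send_rows([
  [[0.003,0,0,0,0.04],[0.002,0,0,0,0.04],[0.002,0,0,-7,0.04],[0.002,0,0,-7,0.04],[0.002,0,0,-7,0.04]],
])

```text
time: 22.43
tool_pos: [574.0, 119.2, 73.7]
tcp_rot: [1.574, 1.545, 0.689]
contact_force: [-7.2, 0.8, 14.5]
grip_width: 57.7
```

Run:
```python
from h import *
tr(0); ft(); o,d=wshot("w17.png"); ft()
im=cv2.convertScaleAbs(cv2.imread("pics/w17.png"),alpha=1.5); crop(im,180,100,150,160,5,"c29.png")
```

```text
t 22.43 [574.  119.2  73.7] a -0.885 tilt [0.0197 0.0162] rad 0.0207 [0.5625 1.5408 1.0176] F [-7.2  0.8 14.5] g 57.7
F tool [-14.6  -4.7  -5.2] M tool [ 0.2   0.84 -1.28]
t 22.48 tcp [574.  119.2  73.7] a -0.877 tilt [0.02   0.0162] q [0.07 0.56 1.54 0.02 1.02 0.93] F [-6.8 -0.5 13.6] M [-0.14  1.49  0.01] g 57.0
F tool [-13.7  -5.2  -3.9] M tool [ 0.01  0.85 -1.23]
```

View pics/c29.png

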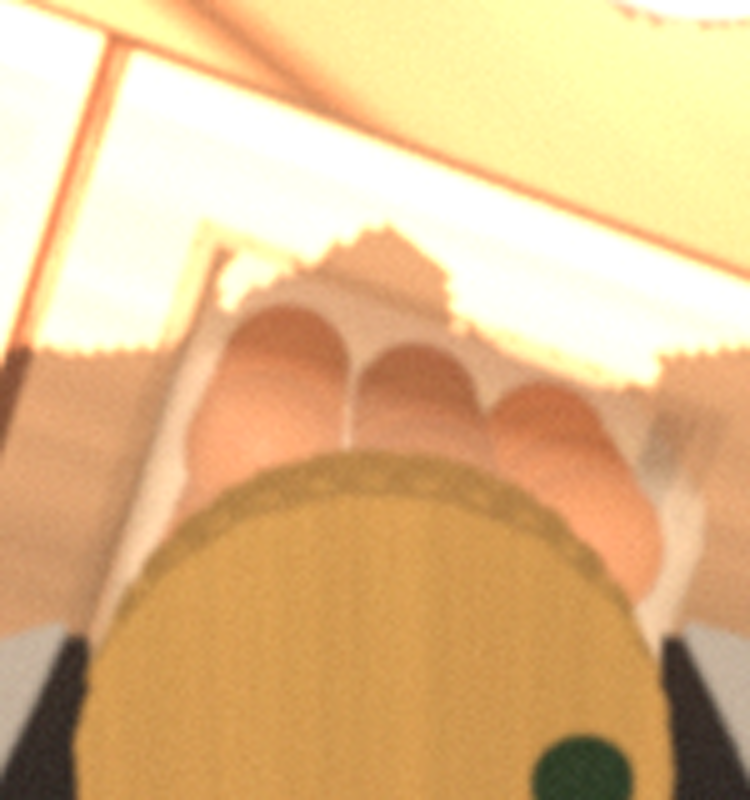

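Call:
send_rows([
  [[0.0015,-0.001,0,-7,0.04],[0.0015,-0.001,0,-7,0.04],[0.0015,-0.001,0,-7,0.04],[0.0015,0,0,-7,0.04],[0.0015,0,0,-7,0.04]],
])

```text
time: 22.9
tool_pos: [572.9, 119.1, 74.7]
tcp_rot: [0.892, 1.537, 0.629]
contact_force: [-8.3, 1.8, 13.3]
grip_width: 57.1
```

Run:
```python
from h import *
tr(0); ft(); o,d=wshot("w18.png"); ft()
im=cv2.convertScaleAbs(cv2.imread("pics/w18.png"),alpha=1.5); crop(im,180,100,150,160,5,"c30.png")
s=optics.capture("scene"); crop(s["color"],210,150,120,110,6,"c31.png")
```

```text
t 22.90 [572.9 119.1  74.7] a -0.263 tilt [0.0272 0.0198] rad 0.0283 [0.5552 1.5514 1.0067] F [-8.3  1.8 13.3] g 57.1
F tool [-13.5  -0.   -8.2] M tool [ 0.18  1.64 -0.37]
t 22.95 tcp [572.8 119.   74.8] a -0.254 tilt [0.0273 0.0196] q [0.06 0.55 1.55 0.02 1.01 0.31] F [-6.4 -1.1 12.1] M [-0.24  1.42  0.  ] g 57.7
F tool [-12.3  -2.4  -5.6] M tool [ 0.02  1.32 -0.59]
```

View pics/c30.png

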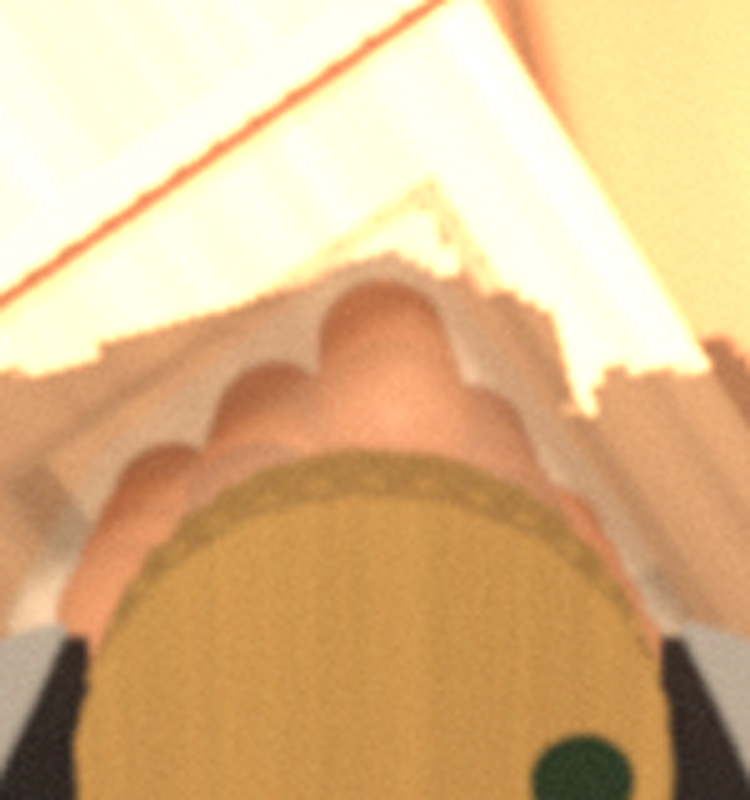

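View pics/c31.png

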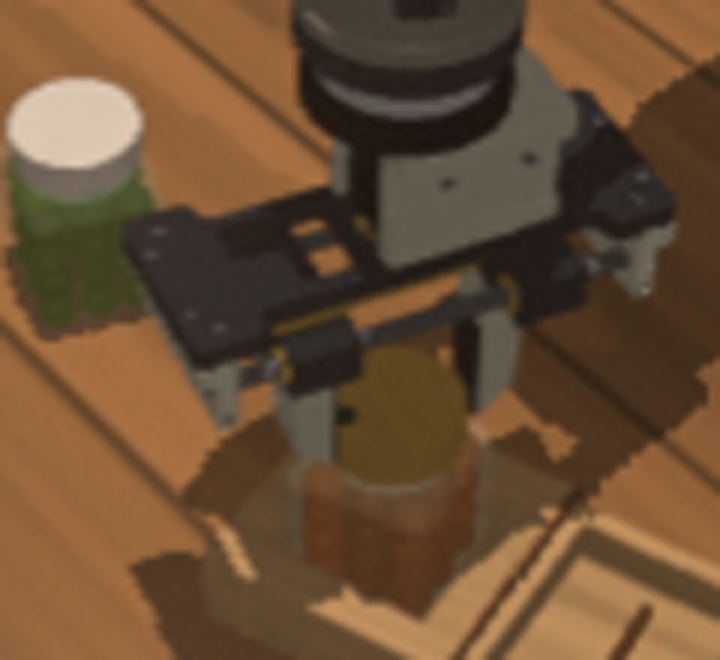

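Call:
send_rows([
  [[0.001,-0.0005,0,-6,0.04],[0.001,-0.0005,0,-6,0.04]],
])

```text
time: 23.17
tool_pos: [572.4, 118.9, 75.9]
tcp_rot: [0.67, 1.535, 0.62]
contact_force: [-2.8, 0.4, 2.1]
grip_width: 57.6
```

Run:
```python
from h import *
tr(2); ft(); o,d=wshot("w19.png"); ft()
im=cv2.convertScaleAbs(cv2.imread("pics/w19.png"),alpha=1.5); crop(im,180,100,150,160,5,"c32.png")
```

```text
t 23.17 [572.4 118.9  75.9] a -0.050 tilt [0.029  0.0207] rad 0.0302 [0.5519 1.5536 1.0059] F [-2.8  0.4  2.1] g 57.6
t 23.22 [572.5 118.8  75.8] a -0.044 tilt [0.0292 0.0205] rad 0.0303 [0.5521 1.5538 1.0054] F [-2.2  0.3  4.1] g 57.8
t 23.27 [572.6 118.6  75.6] a -0.054 tilt [0.0292 0.0202] rad 0.0303 [0.5524 1.5536 1.0053] F [-4.4  0.8  7.6] g 57.4
F tool [-7.7  0.8 -4.2] M tool [-0.03  0.93 -0.24]
t 23.32 tcp [572.7 118.5  75.7] a -0.057 tilt [0.0292 0.02  ] q [0.06 0.55 1.55 0.02 1.01 0.11] F [-3.9 -0.5  7.2] M [-0.12  0.98 -0.  ] g 57.2
F tool [-7.4 -0.5 -3.6] M tool [ 0.02  0.97 -0.18]
```

View pics/c32.png

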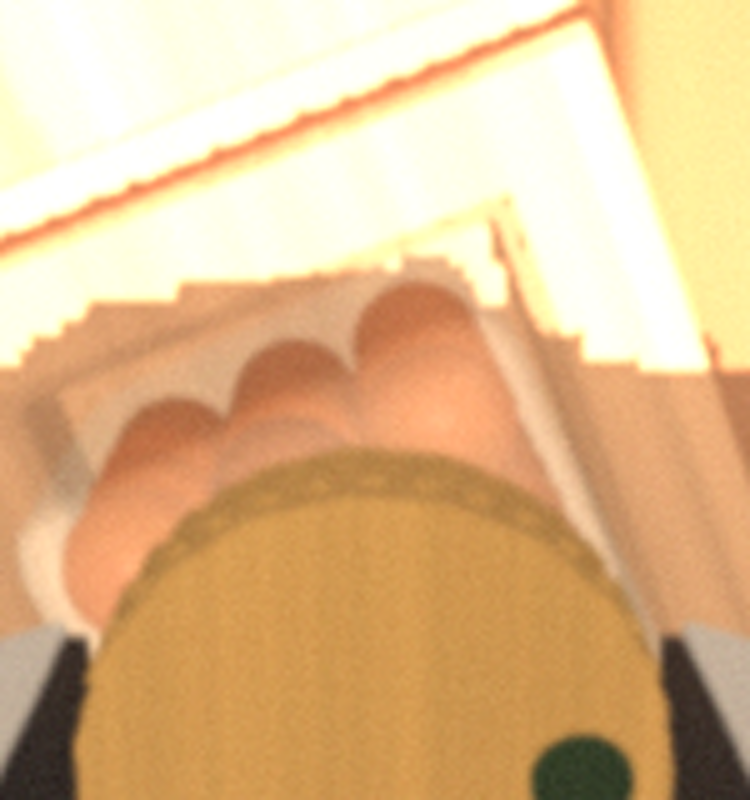

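Call:
send_rows([
  [[-0.012,0,0,0,0.04]],
])

```text
time: 23.4
tool_pos: [571.4, 118.2, 86.2]
tcp_rot: [0.7, 1.538, 0.639]
contact_force: [-0.4, -0.2, -0.4]
grip_width: 57.4
```

Run:
```python
from h import *
tr(4); ft(); o,d=wshot("w20.png"); ft()
im=cv2.convertScaleAbs(cv2.imread("pics/w20.png"),alpha=1.5); crop(im,180,100,150,160,5,"c33.png")
s=optics.capture("scene"); crop(s["color"],210,150,120,110,6,"c34.png")
```

```text
t 23.40 [571.4 118.2  86.2] a -0.061 tilt [0.0264 0.0197] rad 0.0275 [0.5392 1.5436 1.0313] F [-0.4 -0.2 -0.4] g 57.4
t 23.45 [573.5 118.3  89.8] a -0.061 tilt [0.0323 0.0201] rad 0.0334 [0.5352 1.5393 1.0337] F [ 1.1 -0.7  1.5] g 57.2
t 23.50 [574.  118.3  89.3] a -0.060 tilt [0.0336 0.0201] rad 0.0347 [0.5359 1.5397 1.0313] F [ 0.3 -0.1 -0.4] g 57.7
t 23.55 [573.5 118.3  88.4] a -0.059 tilt [0.0322 0.0201] rad 0.0333 [0.5368 1.5409 1.0306] F [-0.1 -0.4  0.2] g 57.8
t 23.60 [572.9 118.3  87.7] a -0.059 tilt [0.0307 0.02  ] rad 0.0318 [0.5375 1.5417 1.0306] F [ 0.5  0.5 -0.8] g 57.6
F tool [0.9 0.5 0.4] M tool [ 0.06  0.04 -0.08]
t 23.65 tcp [572.5 118.2  87.3] a -0.059 tilt [0.0295 0.02  ] q [0.06 0.54 1.54 0.02 1.03 0.11] F [-0.8 -0.4 -0.7] M [-0.1   0.09  0.01] g 57.2
F tool [ 0.7 -0.5 -0.8] M tool [-0.01  0.09 -0.11]
```

View pics/c34.png

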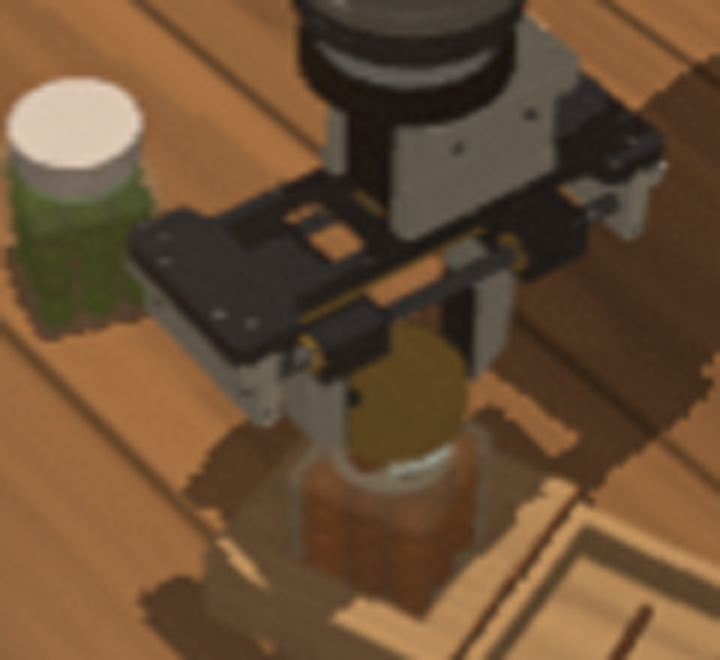

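Call:
send_rows([
  [[-0.021,0,0,0,0.04]],
])

```text
time: 23.78
tool_pos: [568.9, 117.5, 104.0]
tcp_rot: [0.814, 1.543, 0.755]
contact_force: [0.0, 0.2, -1.5]
grip_width: 57.6
```

Run:
```python
from h import *
tr(6); ft(); o,d=wshot("w21.png"); ft()
s=optics.capture("scene"); crop(s["color"],210,150,120,110,6,"c36.png"); tr(4)
```

```text
t 23.78 [568.9 117.5 104. ] a -0.059 tilt [0.0205 0.0193] rad 0.0216 [0.518 1.525 1.077] F [ 0.   0.2 -1.5] g 57.6
t 23.83 [572.2 117.8 110.1] a -0.059 tilt [0.0299 0.0199] rad 0.0310 [0.5115 1.5176 1.0815] F [2.  0.6 3.3] g 57.2
t 23.88 [573.1 117.9 109.7] a -0.059 tilt [0.0326 0.0202] rad 0.0337 [0.5119 1.5183 1.0777] F [ 1.8 -0.8 -0. ] g 57.4
t 23.93 [572.6 117.8 108.6] a -0.059 tilt [0.0313 0.0201] rad 0.0324 [0.5129 1.5198 1.0764] F [ 0.5  0.3 -1.1] g 57.6
t 23.98 [571.8 117.8 107.8] a -0.059 tilt [0.0295 0.02  ] rad 0.0306 [0.5137 1.521  1.0763] F [ 0.3  0.4 -0.4] g 57.2
t 24.03 [571.4 117.8 107.3] a -0.059 tilt [0.0281 0.0199] rad 0.0292 [0.5142 1.5217 1.0765] F [ 1.3 -0.1  0.1] g 57.3
t 24.08 [571.2 117.7 107. ] a -0.059 tilt [0.0275 0.0198] rad 0.0285 [0.5145 1.5218 1.0767] F [ 0.  -0.3 -1.3] g 57.8
F tool [ 1.3 -0.3 -0. ] M tool [-0.03  0.1  -0.06]
t 24.13 tcp [571.1 117.8 107. ] a -0.058 tilt [0.0273 0.0198] q [0.06 0.51 1.52 0.02 1.08 0.11] F [ 0.3 -0.2 -0.7] M [-0.16  0.06  0.02] g 57.2
F tool [ 0.7 -0.2  0.3] M tool [-0.02  0.06 -0.17]
t 24.18 [571.2 117.8 107.1] a -0.058 tilt [0.0273 0.0198] rad 0.0284 [0.5145 1.5216 1.0771] F [ 0.2 -0.3  0.2] g 57.3
t 24.23 [571.3 117.8 107.3] a -0.058 tilt [0.0276 0.0198] rad 0.0287 [0.5144 1.5213 1.0772] F [ 0.  -0.2 -0.8] g 57.4
t 24.28 [571.3 117.8 107.4] a -0.058 tilt [0.0277 0.0199] rad 0.0288 [0.5142 1.5212 1.0774] F [-0.9  0.3 -1.3] g 57.2
t 24.33 [571.4 117.8 107.5] a -0.058 tilt [0.0279 0.0199] rad 0.0290 [0.5141 1.521  1.0775] F [ 0.2 -0.5 -1. ] g 57.3
t 24.38 [571.5 117.8 107.7] a -0.058 tilt [0.0282 0.0199] rad 0.0293 [0.5139 1.5208 1.0776] F [ 0.5  0.3 -0.1] g 57.6
```

View pics/c36.png

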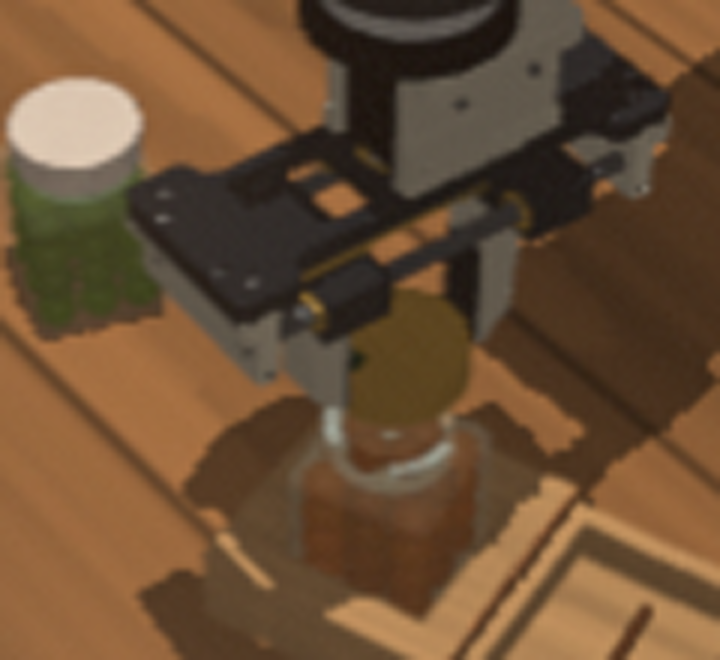

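View pics/w21.png

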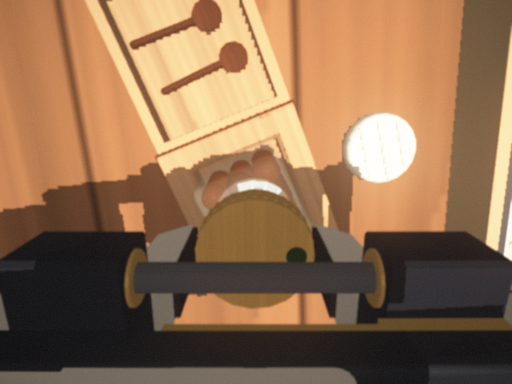

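Run:
```python
from h import *
from plant import close_job
tr(1); print(close_job())
```

```text
t 24.38 [571.5 117.8 107.7] a -0.058 tilt [0.0282 0.0199] rad 0.0293 [0.5139 1.5208 1.0776] F [ 0.5  0.3 -0.1] g 57.6
t 24.43 [571.5 117.8 107.8] a -0.058 tilt [0.0283 0.0199] rad 0.0294 [0.5138 1.5208 1.0776] F [-0.5  0.9 -1.2] g 57.0
the job is handed in; nothing more can be done
None
```

I carried the hazelnut jar by its gold cap into the caddy recess, pressed it down, turned the cap about 1.2 rad anticlockwise and lifted it off. I handed the job in at 24.4 s. No verdict is reported, so the results below come from my own readings and pictures.

**Last checks**
- **Cap:** held at about 57 mm opening and tilted about 0.035 rad. Its skirt is about 20 mm above the rim by arithmetic from the arm height, not measured directly.
- **Force:** the tool reads only about 1 N, roughly the cap's own weight. The jar's roughly 4 N is gone.
- **Jar:** the last pictures show it still standing in the recess with its mouth open.
- **Bystanders:** the olive jar, spoons and cheese look unmoved in the last pictures. I did not check the pick pot and slate sign after the transfer.

**What disagreed or went wrong**
- **Finger tips:** the open finger tips sit about 20–30 mm behind the reported tool point, so the first grasp closed above the cap and I had to redo it.
- **Tool tilt:** tilt built up over successive moves to about 0.08 rad, and I had to work it out before the second grasp.
- **First insertion:** the jar hit the bevel at about 40 N and slid roughly 3 mm up in the grip. I lifted, re-centred from the wrist picture, and it then went in freely.
- **Recess position:** the three cameras differed by up to about 5 mm. I used the wrist camera's value.
- **Cap release angle:** I judged the cap free from the turn and the 1.5–2 mm it rose, not from a direct measurement. The jar's own turn in the recess was not measured; allowing for it, the relative turn is about 1.0–1.2 rad.

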